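# Load the sample tray, slide it to its mark, stand up the stirring rods

## Robot

A 6-joint arm with a two-finger parallel gripper is mounted at the origin on the work surface. World frame = base frame: x ahead of the robot, y to its left, z up, the work surface at z = 0. Lengths are in m, angles in rad, forces in N, time in s.
With the tool pointing down it reaches from about 0.3 to 0.775 m from the base axis. Payload 14.6 kg.
Tool frame: the origin (TCP) lies at the very end of the fingers, on their centre line; the grasp point (between the pads) lies 19 mm behind it; z points along the fingers, y is the direction in which the jaws open and shut (so a half turn about z gives the same grasp; the last joint's range is limited). The gripper opens to 94 mm and grips with 3 to 60 N. Pads are 16 mm wide; open, the fingers measure 119 mm over their backs; the gripper's body (75 mm by 177 mm) begins 78 mm behind the grasp point.
Start: joints at [-1.209, 0.3, 1.521, -0, 1.321, -0.067], TCP at [0.229, -0.5, 0.173] pointing down, gripper open.
Joint ranges: [-3.03, 3.03], [-0.79, 2.21], [0.23, 2.52], [-1.04, 4.18], [0, 3.07], [-2.55, 2.55]. Speed limits (rad/s): [2.22, 2.22, 2.57, 3.14, 3.14, 3.14].

## Interface

Orientations are given as [roll, pitch, yaw] about the fixed x, y, z axes, in that order (R = Rz(yaw) Ry(pitch) Rx(roll)).
In Python, from station import status, camera, ctrl gives the robot as it stands. The module is installed in compiled form; this text tells all that it offers.
- The arm moves only by the shell command python3 -m jog 'ROWS' [FORCE]. ROWS is JSON, a list of rows, each a list of 7 numbers: the shift along the tool's x, y, z each as a share of 1000 mm, from -1 to 1, then the turn, a rotation vector about the tool's x, y, z each as a share of pi/2 rad, from -1 to 1, then the opening, from -1 (shut) to 1 (fully open), so that 0 is half open. A call has 1 to 20 rows; each row is the pose to reach, as a shift and turn from the pose measured when the call began, along the tool's axes at that moment; what a row does not reach only later rows make up. A row lasts 1/10 s, in which the tool goes at most 50 mm and 8.59 degrees, less where a joint would pass 70% of its speed; a pose out of reach is approached as far as the arm can. A call with a number of a shift or a turn outside -1 to 1 is refused whole. A call with a gripper value outside its range is refused whole. The fingers move at their own pace and stop on an object; FORCE is the grip in N (left out, the last holds). Time passes only in rows, so rows that repeat a pose let the fingers close. It gives the time, the measured TCP pose, the force and the opening at its end, in the units of the state.
- status.get_obs(): the state, without advancing time (a new reading comes with each control period).
- camera(name): name is "scene" or "top"; returns a dict with "image" (420x560x3 uint8, red, green, blue), "fx", "fy", "cx", "cy" (pixels), "k1" (the pictures are not rectified: a ray, as slopes to the right and down, at radius r is drawn at 1 + k1 r^2 times it, then the intrinsics apply), "world_from_camera" (4x4, takes a point from camera to world coordinates). Camera axes: x right, y down, z forward; pixel columns grow to the right and rows downward; lengths in m; the calibration is good to about 2 mm. A picture is of the moment at which its call begins. There is no depth.
- ctrl.hand_in(): hands the job in, once; it reports no verdict.
The state is a dict: "time_s": time; "qpos": joint angles; "joint_vel": joint speeds; "tau": joint torques, N m; "ee_pos": TCP position; "eef_rot": TCP orientation; "force": force on the tool from outside, world axes, zero at the start; "moment": the same for the moment, N m; "grip_width": finger opening in m.
Only numpy, scipy, OpenCV 4.12 (cv2) and the standard library are available. Lean on these libraries where they do the work, as an engineer would, in place of code of your own. Each camera call takes 0.05 s, during which the arm holds its last target.

## Task

Get the next stirring batch ready: take every amber sample jar out of the blue bin and stand it upright in the steel tray where the tray is, and only then slide the loaded tray along the bench, never lifting it, until it sits centred and square inside the white outline with the jars still standing in it. Also stand every stirring rod from the sloped rack upright in the steel cup with the blue band, at any time, and leave the other things on the bench where they are.

Things in the scene. Friction and masses are not known exactly. Their poses are not given: they have to be found in the camera images.
- tray: loose open stainless-steel tray on the bench, 110 mm (its x) by 210 mm (its y), outer height 30 mm, walls and floor 5 mm thick, 0.3 to 0.65 kg. Origin at the centre of its underside
- mark: white painted outline on the black bench, flat (nothing to bump into), 145 mm (its x) by 245 mm (its y) outside, line 8 mm wide. Origin at its centre on the bench surface, axes as the tray's
- bin: fixed blue bin, 220 mm (its x) by 85 mm (its y), 30 mm high, walls and floor 5 mm; two dividers as high as the walls make three compartments in a row along x, centred at x = -72, 0 and 72 mm, one jar at most in each. Origin at the centre of its underside
- cup: fixed bright steel cup with a blue band, the rod holder: 80 mm high, 60 mm outer diameter, wall 3.5 mm, floor 6 mm thick. Origin at the centre of its underside
- rack: fixed aluminium rack, 200 mm (its x) by 182 mm (its y), up to 125 mm high, rising at 35 degrees towards its +x, away from the robot. Up to three rods lie along the slope at y = -58, 0, 58 mm, middle 74 mm above the bench, a stop at the lower end, 6 mm high side guides on cross bars 60 mm below and above the middle, open between. Origin on the bench under its middle
- jar1: sample jar 1 (may be absent): amber round jar with white cap, 64 mm tall, 46 mm body diameter, 85 to 170 g. Origin at centre of its underside, z up through the cap. Starts standing in a compartment of the blue bin
- jar2: sample jar 2 (may be absent): amber round jar with white cap, 64 mm tall, 46 mm body diameter, 85 to 170 g. Origin at centre of its underside, z up through the cap. Starts standing in a compartment of the blue bin
- jar3: sample jar 3 (may be absent): amber round jar with white cap, 64 mm tall, 46 mm body diameter, 85 to 170 g. Origin at centre of its underside, z up through the cap. Starts standing in a compartment of the blue bin
- rod1: stirring rod 1 (may be absent): straight orange plastic rod with blue ends, 180 mm long, 12 mm diameter, 40 g, both ends alike. Origin at its middle, x along the rod. Starts on the sloped rack at 35 degrees to the horizontal, +x end up, pointing away from the robot
- rod2: stirring rod 2 (may be absent): straight orange plastic rod with blue ends, 180 mm long, 12 mm diameter, 40 g, both ends alike. Origin at its middle, x along the rod. Starts on the sloped rack at 35 degrees to the horizontal, +x end up, pointing away from the robot
- rod3: stirring rod 3 (may be absent): straight orange plastic rod with blue ends, 180 mm long, 12 mm diameter, 40 g, both ends alike. Origin at its middle, x along the rod. Starts on the sloped rack at 35 degrees to the horizontal, +x end up, pointing away from the robot
- washbottle: bystander: white bottle, blue cap, 64 mm diameter, 150 mm tall; leave it alone. Origin at its underside
- reagent: bystander: green glass bottle, black cap, 60 mm diameter, 120 mm tall; leave it alone. Origin at its underside
- beaker: bystander: glass beaker, 70 mm diameter, 85 mm tall; leave it alone. Origin at its underside
- glovebox: bystander: cardboard box, 120 x 220 x 60 mm; leave it alone. Origin at its underside
- spatula: bystander: spatula lying on the bench, 180 mm long, blue handle; leave it alone
- tape: bystander: yellow tape roll lying flat, 80 mm diameter, 24 mm high; leave it alone. Origin at its underside
- pot: bystander: white pot with red lid, 80 mm diameter, 70 mm tall; leave it alone. Origin at its underside
There are look-alikes about, which are no part of the job. Leave any green look-alike of the tray alone.

How it is judged:
On the way, in this order (a step that is already met when the one before it is completed fails the run):
1. all the jars stand upright in the tray, before the tray goes to the outline (x of jar1 in the frame of tray between -0.05 and 0.05 m and y of jar1 in the frame of tray between -0.1 and 0.1 m and z of each of jar1, jar2, jar3 in the frame of tray below 0.02 m and angle between each of jar1, jar2, jar3's own z axis and vertical below 0.2 rad and linear speed of each of jar1, jar2, jar3 below 0.02 m/s and x of jar2 in the frame of tray between -0.05 and 0.05 m and y of jar2 in the frame of tray between -0.1 and 0.1 m and x of jar3 in the frame of tray between -0.05 and 0.05 m and y of jar3 in the frame of tray between -0.1 and 0.1 m and horizontal distance between tray and mark above 0.05 m), for 0.2 s.
2. the tray is inside the outline, square to it, with all the jars standing in it (x of jar1 in the frame of tray between -0.05 and 0.05 m and y of jar1 in the frame of tray between -0.1 and 0.1 m and z of each of jar1, jar2, jar3 in the frame of tray below 0.02 m and angle between each of jar1, jar2, jar3's own z axis and vertical below 0.2 rad and linear speed of each of jar1, jar2, jar3 below 0.02 m/s and x of jar2 in the frame of tray between -0.05 and 0.05 m and y of jar2 in the frame of tray between -0.1 and 0.1 m and x of jar3 in the frame of tray between -0.05 and 0.05 m and y of jar3 in the frame of tray between -0.1 and 0.1 m and horizontal distance between tray and mark below 0.02 m and angle between the x axis of tray and the x axis of mark, either way round below 0.15 rad and height (world z) of tray below 0.01 m and angle between tray's own z axis and vertical below 0.1 rad and linear speed of tray below 0.01 m/s), for 0.2 s.
At the end, for the whole second after the job is handed in: Tray flat on the bench, centre within 20 mm of the outline's, square within 0.15 rad (either way round); every jar stands in it, cap up, within 0.2 rad; every rod stands in the cup within 0.65 rad of vertical, its middle within 45 mm of the cup axis, 60 to 115 mm high; all at rest (all of step 2 and horizontal distance between each of rod1, rod2, rod3 and cup below 0.045 m and angle between the x axis of each of rod1, rod2, rod3 and the z axis of cup, either way round below 0.65 rad and height (world z) of rod1 between 0.06 and 0.115 m and linear speed of each of rod1, rod2, rod3 below 0.03 m/s and height (world z) of rod2 between 0.06 and 0.115 m and height (world z) of rod3 between 0.06 and 0.115 m); the robot touches nothing.
It fails at once if the tray is lifted off the bench or tipped (height (world z) of tray above 0.02 m or angle between tray's own z axis and vertical above 0.2 rad).
It fails at once if a bystander is moved more than 50 mm (distance of any of washbottle, reagent, beaker, glovebox, spatula, tape, pot from where it was at the start of the episode above 0.05 m).
Of jar1, jar2, jar3 only 2 to 3 are there at a start; the rules pass over those that are not, and their reading is None.
Of rod1, rod2, rod3 only 2 to 3 are there at a start; the rules pass over those that are not, and their reading is None.
At some moment in a run one of tray, rod1, rod2, rod3 may be knocked a few centimetres aside while the robot is not near it.
Once in a run the grip may slacken for a moment while it holds something.
It also fails if it takes over 210 s, if anything falls off the work surface, if the arm or the gripper's body presses on something with over 40 N, if the wrist force passes 120 N, or if a joint passes its speed limit or range.

## Working session

There is one attempt and no reset: what is moved stays moved. The work goes in short steps, Python scripts to look and compute and a shell command to move; the robot and the scene stay as the last step left them, time stands still between calls to the robot, and variables do not carry over. Pictures are saved under pics/ and viewed, and the job is handed in when it is done.

```bash
mkdir -p pics; ls
cat > h.py <<'E'
import numpy as np, cv2, json
from station import status, camera, ctrl
from scipy.spatial.transform import Rotation as R
def snap(n,out):
    c=camera(n); cv2.imwrite(out,cv2.cvtColor(c["image"],cv2.COLOR_RGB2BGR)); 
    np.savez(''+n+'.npz',**c); return c
def load(n): return dict(np.load(''+n+'.npz'))
def ray(c,u,v):
    x=(u-c["cx"])/c["fx"]; y=(v-c["cy"])/c["fy"]; rd=np.hypot(x,y); r=rd
    for _ in range(30): r=rd/(1+c["k1"]*r*r)
    s=r/rd if rd>0 else 1
    M=c["world_from_camera"]; d=M[:3,:3]@np.array([x*s,y*s,1]); return M[:3,3],d
def at(c,u,v,z):
    o,d=ray(c,u,v); return o+d*(z-o[2])/d[2]
def proj(c,p):
    M=np.linalg.inv(c["world_from_camera"]); q=M[:3,:3]@np.asarray(p,float)+M[:3,3]
    x,y=q[0]/q[2],q[1]/q[2]; f=1+c["k1"]*(x*x+y*y)
    return np.array([x*f*c["fx"]+c["cx"],y*f*c["fy"]+c["cy"]])
def rel(p,rot):
    """row shift/turn for target TCP pos p & R"""
    o=status.get_obs(); r0=R.from_euler('xyz',o["eef_rot"])
    s=r0.inv().apply(np.asarray(p)-np.array(o["ee_pos"])); w=(r0.inv()*rot).as_rotvec()/(np.pi/2)
    return np.round(s,4),np.round(w,4)
def down(yaw): # tool z down ; yaw = direction of tool x
    x=np.array([np.cos(yaw),np.sin(yaw),0]); z=np.array([0,0,-1.]); y=np.cross(z,x)
    return R.from_matrix(np.c_[x,y,z])
E
python3 - <<'E'
from h import *
o=status.get_obs(); print(o); r=R.from_euler('xyz',o["eef_rot"]); print(r.as_matrix().round(3))
for n in("scene","top"):
    c=snap(n,f"pics/{n}0.png"); print(n,{k:c[k] for k in c if k!="image"})
E
```

```text
pics
{'time_s': 0.0, 'qpos': array([-1.20859515e+00,  3.00478278e-01,  1.52157112e+00, -1.80601633e-05,
        1.32068969e+00, -6.65887039e-02]), 'joint_vel': array([-3.29949608e-04,  2.00447990e-03,  2.91240953e-04, -1.94557819e-04,
        1.86841660e-03,  1.16130049e-05]), 'tau': array([ 2.11798630e-05, -5.31806839e+01, -3.52738559e+01,  7.08671822e-02,
        2.43711344e-02, -1.22061506e-04]), 'ee_pos': array([ 0.2285676 , -0.49993371,  0.17238663]), 'eef_rot': array([-3.14044760e+00, -5.88285872e-05,  4.28794330e-01]), 'force': array([0.18565266, 0.13899569, 0.28453666]), 'moment': array([-0.01299178,  0.01716762,  0.0258581 ]), 'grip_width': 0.09431302228551017}
[[ 0.909  0.416 -0.   ]
 [ 0.416 -0.909  0.001]
 [ 0.    -0.001 -1.   ]]
scene {'fx': 404.28882072301434, 'fy': 404.28882072301434, 'cx': 278.7681380017278, 'cy': 208.51639189624615, 'k1': -0.026380912848374766, 'world_from_camera': array([[-0.57631667,  0.49631961, -0.64925029,  1.36227442],
       [ 0.81707924,  0.36502649, -0.4462479 ,  0.58066238],
       [ 0.01551197, -0.78766903, -0.6159033 ,  0.91170306],
       [ 0.        ,  0.        ,  0.        ,  1.        ]])}
top {'fx': 524.8089354561071, 'fy': 524.8089354561071, 'cx': 277.0778443126967, 'cy': 211.5203468810717, 'k1': -0.14927102264379305, 'world_from_camera': array([[-4.77789628e-02, -9.77926613e-01,  2.03412661e-01,
         1.80189221e-01],
       [-9.98856703e-01,  4.64580682e-02, -1.12665357e-02,
        -1.87917199e-02],
       [ 1.56768587e-03, -2.03718403e-01, -9.79028271e-01,
         1.62573146e+00],
       [ 0.00000000e+00,  0.00000000e+00,  0.00000000e+00,
         1.00000000e+00]])}
```

View pics/scene0.png

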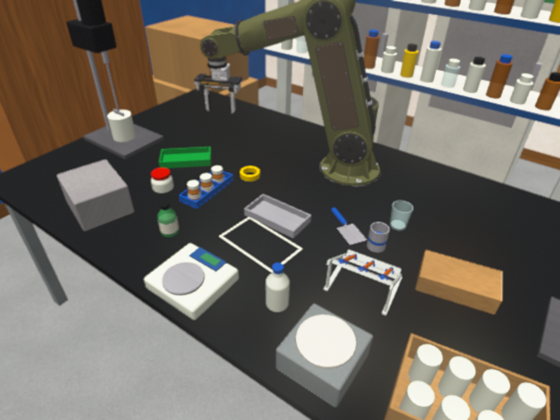

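View pics/top0.png

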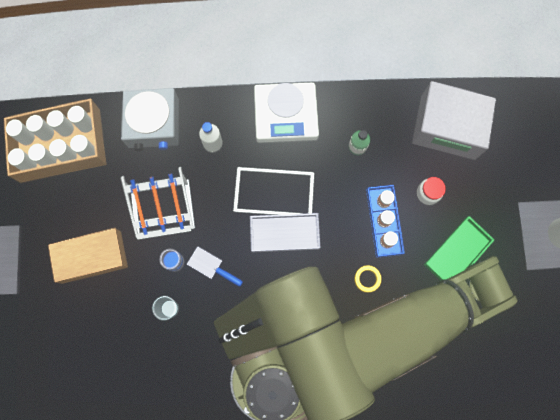

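Run:
```python
from h import *
im=cv2.imread('pics/top0.png')
cv2.imwrite('pics/c1.png',cv2.resize(im[150:290,100:260],None,fx=5,fy=4.2857,interpolation=cv2.INTER_CUBIC))
cv2.imwrite('pics/c2.png',cv2.resize(im[150:290,225:425],None,fx=4,fy=4,interpolation=cv2.INTER_CUBIC))
```

```text
(no output)
```

View pics/c1.png

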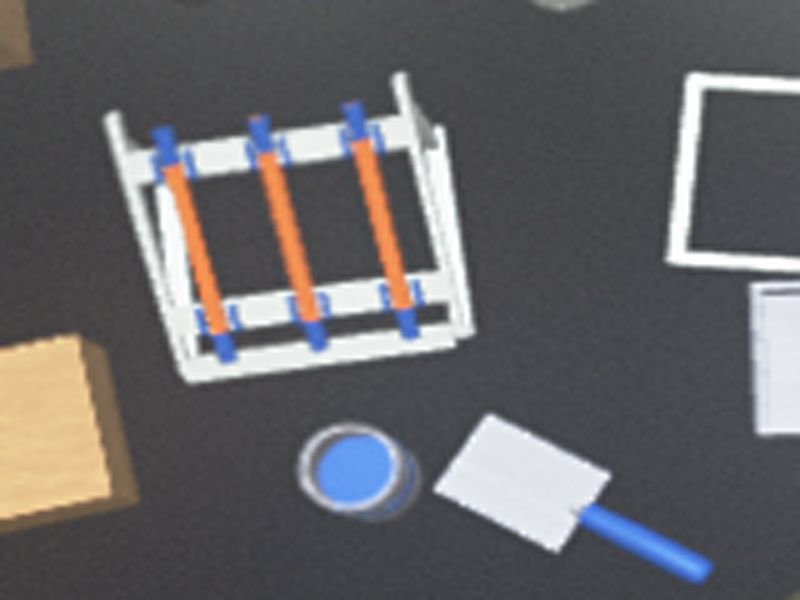

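View pics/c2.png

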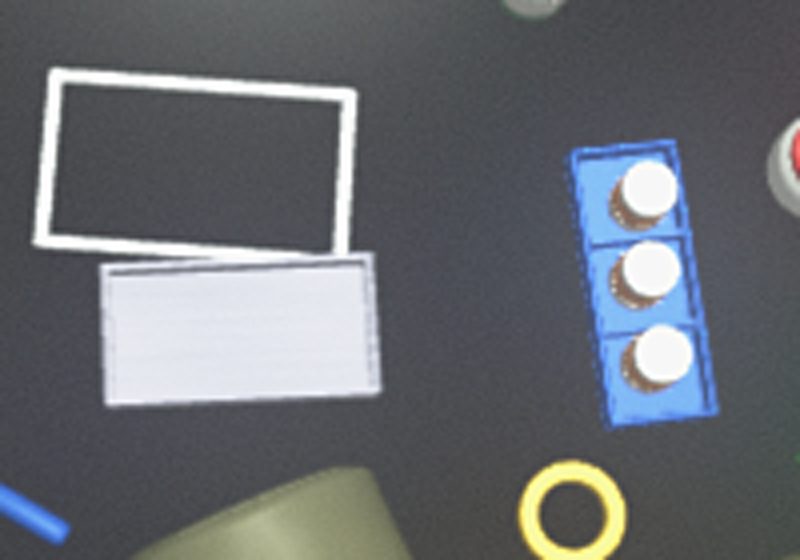

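Run:
```python
from h import *
c=load('top')
P2=lambda x,y,z: at(c,225+(x+.5)/4-.5,150+(y+.5)/4-.5,z)
P1=lambda x,y,z: at(c,100+(x+.5)/5-.5,150+(y+.5)/4.2857-.5,z)
def q(n,pts,z):
    p=np.array([P2(*a,z)[:2] for a in pts]); print(n,p.round(4).tolist(),'c',p.mean(0).round(4),
      'len',[np.linalg.norm(p[i]-p[(i+1)%4]).round(4) for i in range(4)],
      'ang',[np.degrees(np.arctan2(*(p[(i+1)%4]-p[i])[::-1])).round(1) for i in range(4)])
q('tray',[(101,265),(373,254),(380,392),(105,406)],.03)
q('mark',[(50,68),(357,89),(347,260),(34,245)],0)
q('bin',[(570,152),(676,140),(718,412),(608,428)],.03)
for a in [(649,188),(651,269),(663,356)]: print('jar',P2(*a,.064).round(4))
print('cup',P1(352,470,.08).round(4))
h=.09*np.sin(np.radians(35)); 
for a,b in [((226,355),(163,132)),((318,343),(260,122)),((409,332),(353,108))]:
    lo=P1(*a,.08-h);hi=P1(*b,.08+h); d=hi-lo; print('rod',lo.round(4),hi.round(4),((lo+hi)/2).round(4),np.linalg.norm(d).round(4),np.degrees(np.arctan2(d[1],d[0])).round(1))
```

```text
tray [[0.502, 0.0478], [0.5006, -0.1635], [0.3926, -0.1621], [0.3918, 0.0489]] c [ 0.4467 -0.0572] len [np.float64(0.2113), np.float64(0.1081), np.float64(0.211), np.float64(0.1101)] ang [np.float64(-90.4), np.float64(179.3), np.float64(90.2), np.float64(-0.6)]
mark [[0.6719, 0.0842], [0.6426, -0.1621], [0.5028, -0.1454], [0.5267, 0.1015]] c [ 0.586  -0.0304] len [np.float64(0.2481), np.float64(0.1408), np.float64(0.248), np.float64(0.1463)] ang [np.float64(-96.8), np.float64(173.2), np.float64(84.5), np.float64(-6.8)]
bin [[0.5751, -0.3243], [0.5811, -0.4098], [0.3637, -0.4227], [0.3559, -0.3358]] c [ 0.4689 -0.3732] len [np.float64(0.0858), np.float64(0.2178), np.float64(0.0872), np.float64(0.2195)] ang [np.float64(-86.0), np.float64(-176.6), np.float64(95.1), np.float64(3.0)]
jar [ 0.5354 -0.3767  0.064 ]
jar [ 0.472  -0.3725  0.064 ]
jar [ 0.4046 -0.3757  0.064 ]
cup [0.3715 0.2884 0.08  ]
rod [0.4651 0.3773 0.0284] [0.6057 0.3907 0.1316] [0.5354 0.384  0.08  ] 0.1749 5.5
rod [0.4714 0.3191 0.0284] [0.6098 0.3319 0.1316] [0.5406 0.3255 0.08  ] 0.1731 5.3
rod [0.4769 0.2619 0.0284] [0.6169 0.2759 0.1316] [0.5469 0.2689 0.08  ] 0.1746 5.7
```

Run:
```python
from h import *
c=load('top'); s=load('scene')
print('pot',at(c,432,187,.07).round(3),'tape',at(c,368,279,.024).round(3),'spat',at(c,205,262,0).round(3), at(c,240,282,.01).round(3))
im=cv2.cvtColor(s["image"],cv2.COLOR_RGB2BGR)
for p in [(.5354,-.3767,.064),(.472,-.3725,.064),(.4046,-.3757,.064),(.3715,.2884,.08),(.4467,-.0572,.005)]: 
    print(proj(s,p).round(1))
cv2.imwrite('pics/c3.png',cv2.resize(im[140:270,150:310],None,fx=5,fy=4.5,interpolation=cv2.INTER_CUBIC))
d=np.radians(4)
for z in (.12,.036): print(rel([.5354,-.3767,z],down(d)))
```

```text
pot [ 0.558 -0.52   0.07 ] tape [ 0.289 -0.305  0.024] spat [0.368 0.194 0.   ] [0.301 0.087 0.01 ]
[192.1 183.5]
[204.9 176.2]
[216.4 168.2]
[379.  226.3]
[276.6 216.1]
(array([0.3303, 0.0155, 0.0525]), array([-6.000e-04,  1.000e-04,  2.285e-01]))
(array([0.3303, 0.0156, 0.1365]), array([-6.000e-04,  1.000e-04,  2.285e-01]))
```

View pics/c3.png

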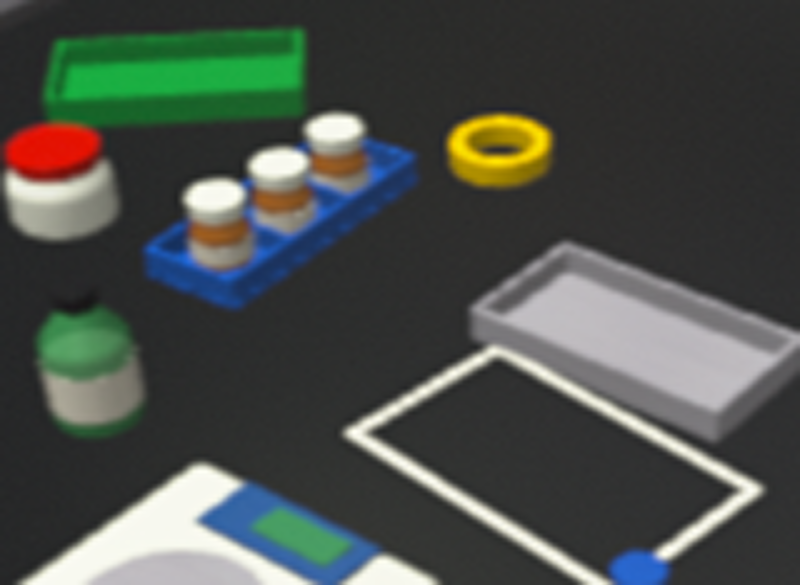

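Candidates (top image): the tray could be steel (285,232) or the green look-alike (460,248), and I choose steel. Jars could be the amber ones in the bin (387,199), (388,219), (390,240), the pot (432,190) or the white jars in the crate (50,135), and I choose the bin's. The cup could be the blue-band one (172,260) or the beaker (165,308), and I choose the banded one. Rods are on the rack at (140,205), (157,203), (175,201). The crops confirm these choices.

```bash
python3 -m jog '[[0.33,0.0155,0.0525,0,0,0.2285,0.49],[0.33,0.0155,0.0525,0,0,0.2285,0.49],[0.33,0.0155,0.0525,0,0,0.2285,0.49],[0.33,0.0155,0.0525,0,0,0.2285,0.49],[0.33,0.0155,0.0525,0,0,0.2285,0.49],[0.33,0.0155,0.0525,0,0,0.2285,0.49],[0.33,0.0155,0.0525,0,0,0.2285,0.49],[0.33,0.0155,0.0525,0,0,0.2285,0.49],[0.33,0.0155,0.0525,0,0,0.2285,0.49]]' 25
python3 - <<'E'
from h import *
c=snap('top','pics/t1.png');s=snap('scene','pics/s1.png')
im=cv2.imread('pics/s1.png'); cv2.imwrite('pics/s1c.png',cv2.resize(im[90:250,130:300],None,fx=4,fy=3.75,interpolation=cv2.INTER_CUBIC))
print(rel([.5354,-.3767,.036],down(np.radians(4))))
E
```

```text
time_s: 1.0
ee_pos: [0.5353, -0.3761, 0.119]
eef_rot: [-3.14, 0.002, 0.071]
force: [0.3, 0.8, -0.0]
grip_width: 0.0701
(array([ 0.0011, -0.0005,  0.084 ]), array([-0.0006,  0.0003, -0.0005]))
```

View pics/s1c.png

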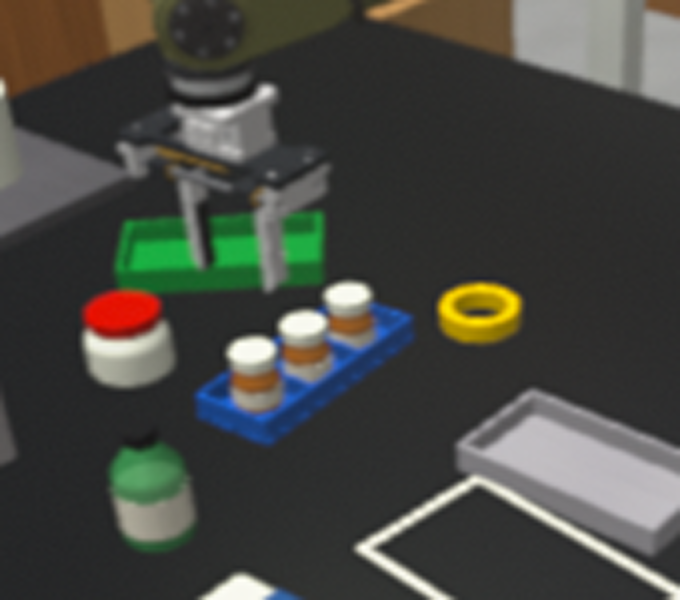

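The gripper is open over the far jar, at about (250,350) in the crop. I'll descend and grip.

```bash
python3 -m jog '[[0.001,-0.0005,0.03,0,0,0,0.49],[0.001,-0.0005,0.06,0,0,0,0.49],[0.001,-0.0005,0.083,0,0,0,0.49],[0.001,-0.0005,0.083,0,0,0,0.49],[0.001,-0.0005,0.083,0,0,0,-0.3],[0.001,-0.0005,0.083,0,0,0,-0.3],[0.001,-0.0005,0.083,0,0,0,-0.3],[0.001,-0.0005,0.083,0,0,0,-0.3],[0.001,-0.0005,0.083,0,0,0,-0.3],[0.001,-0.0005,0.083,0,0,0,-0.3]]' 25
python3 - <<'E'
from h import *
yt=np.radians(89.7)
for p,r in (([.535,-.3767,.14],down(np.radians(4))),([.4587,.005,.14],down(yt)),([.4587,.005,.045],down(yt))): print(*rel(p,r))
E
```

```text
time_s: 2.1
ee_pos: [0.5353, -0.3767, 0.0372]
eef_rot: [-3.141, 0.0, 0.069]
force: [0.2, 0.0, -0.0]
grip_width: 0.033
[-3.000e-04 -1.000e-04 -1.028e-01] [-0.0005  0.0002 -0.0004]
[-0.0501 -0.3862 -0.1024] [-6.000e-04 -2.000e-04 -9.527e-01]
[-0.0501 -0.3861 -0.0074] [-6.000e-04 -2.000e-04 -9.527e-01]
```

Run:
```python
from h import *
s=snap('scene','pics/s2.png');c=snap('top','pics/t2.png')
im=cv2.imread('pics/s2.png'); a=cv2.resize(im[130:230,150:250],None,fx=4,fy=5,interpolation=cv2.INTER_CUBIC)
im=cv2.imread('pics/t2.png'); b=cv2.resize(im[160:260,340:440],None,fx=4,fy=5,interpolation=cv2.INTER_CUBIC)
cv2.imwrite('pics/s2c.png',np.hstack([a,b]))
```

```text
(no output)
```

View pics/s2c.png

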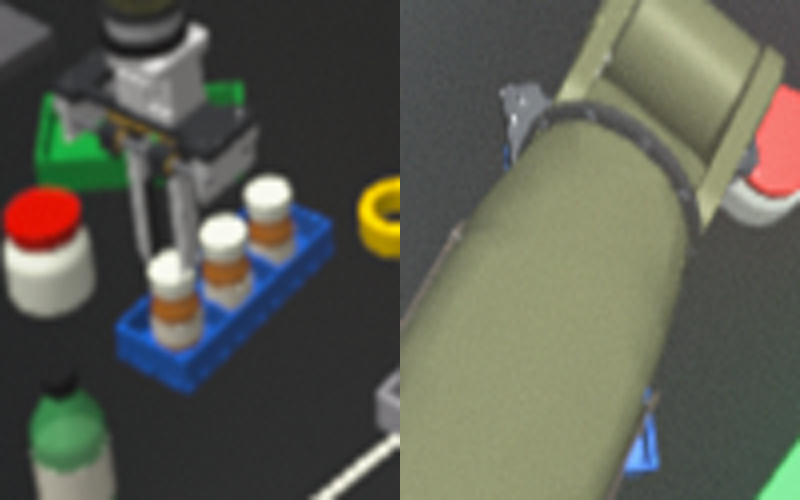

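Run:
```python
from h import *
s=load('scene'); 
for p in [(.5353,-.3767,.0372),(.5353,-.3767,.1),(.5353,-.36,.0372),(.5353,-.393,.0372),(.5353,-.3767,.069),(.5353,-.3767,.005)]:
    u=proj(s,p); print(p,u.round(1),((u-[150,130])*[4,5]).round())
im=cv2.imread('pics/s2.png'); a=cv2.resize(im[150:210,170:230],None,fx=12,fy=10,interpolation=cv2.INTER_CUBIC)
cv2.imwrite('pics/s2d.png',a)
```

```text
(0.5353, -0.3767, 0.0372) [193.  189.4] [172. 297.]
(0.5353, -0.3767, 0.1) [191.  175.3] [164. 226.]
(0.5353, -0.36, 0.0372) [196.2 191. ] [185. 305.]
(0.5353, -0.393, 0.0372) [189.9 187.9] [159. 290.]
(0.5353, -0.3767, 0.069) [192.  182.3] [168. 262.]
(0.5353, -0.3767, 0.005) [194.  196.4] [176. 332.]
```

View pics/s2d.png

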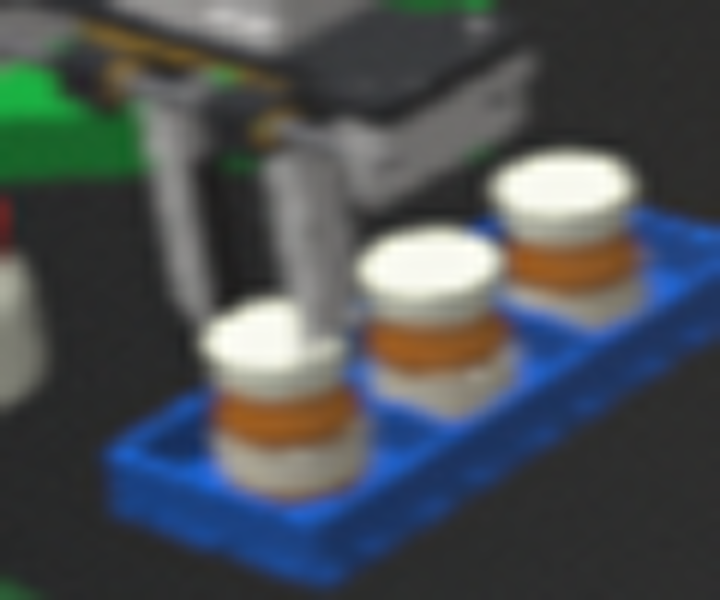

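Run:
```python
from h import *
s=load('scene'); 
for p in [(.5353,-.3761+.041,.119),(.5353,-.3761-.041,.119),(.5353,-.3767+.023,.037),(.5353,-.3767-.023,.037),(.5353,-.3767+.023,.067),(.5353,-.3767-.023,.067)]:
    print(p,proj(s,p).round(1))
print(status.get_obs())
```

```text
(0.5353, -0.3351, 0.119) [198.8 174.6]
(0.5353, -0.41709999999999997, 0.119) [182.4 167.3]
(0.5353, -0.35369999999999996, 0.037) [197.5 191.6]
(0.5353, -0.3997, 0.037) [188.6 187.4]
(0.5353, -0.35369999999999996, 0.067) [196.6 184.9]
(0.5353, -0.3997, 0.067) [187.6 180.7]
{'time_s': 2.2, 'qpos': array([-6.69329299e-01,  6.59463826e-01,  1.32225694e+00,  4.01431953e-04,
        1.16090523e+00,  8.32187333e-01]), 'joint_vel': array([-2.77362448e-04,  1.84206469e-03, -1.02650244e-04, -7.57172190e-04,
       -6.74199814e-05,  1.06952660e-03]), 'tau': array([-7.83799187e-03, -7.00670028e+01, -3.29286289e+01,  5.74736239e-02,
       -3.89389659e-02, -3.20964573e-04]), 'ee_pos': array([ 0.53527755, -0.37668001,  0.03706714]), 'eef_rot': array([-3.14062481e+00,  5.16311530e-04,  6.91197808e-02]), 'force': array([ 0.1665296 , -0.26285786,  0.89607706]), 'moment': array([ 0.04202637,  0.03449905, -0.02981443]), 'grip_width': 0.03276245682910913}
```

```bash
python3 -m jog '[[0,0,0,0,0,0,0.49],[0,0,0,0,0,0,0.49],[0,0,0,0,0,0,0.49],[0,0,0,0,0,0,0.49],[0,0,-0.05,0,0,0,0.49],[0,0,-0.1,0,0,0,0.49],[0,0,-0.12,0,0,0,0.49],[0,0,-0.12,0,0.1,0,0.49],[0,0,-0.12,0,0.2,0,0.49],[0,0,-0.12,0,0.3,0,0.49],[0,0,-0.12,0,0.4,0,0.49],[0,0,-0.12,0,0.5,0,0.49],[0,0,-0.12,0,0.5,0,0.49],[0,0,-0.12,0,0.5,0,0.49],[0,0,-0.12,0,0.5,0,0.49]]' 25
python3 - <<'E'
from h import *
s=snap('scene','pics/s3.png');c=snap('top','pics/t3.png')
o=status.get_obs(); p=o["ee_pos"]; r=R.from_euler('xyz',o["eef_rot"]).as_matrix(); print(p,o["eef_rot"])
for sg in(1,-1):
    for k in (0,.03):
        q=p+r[:,1]*sg*.035-r[:,2]*k; print(sg,k,q.round(3),proj(s,q).round(1),proj(c,q).round(1))
im=cv2.imread('pics/s3.png'); u=proj(s,p).astype(int); a=im[u[1]-40:u[1]+40,u[0]-40:u[0]+40]
im=cv2.imread('pics/t3.png'); v=proj(c,p).astype(int); b=im[v[1]-40:v[1]+40,v[0]-40:v[0]+40]
print(u-40,v-40)
cv2.imwrite('pics/s3c.png',np.hstack([cv2.resize(x,(400,400),interpolation=cv2.INTER_CUBIC) for x in(a,b)]))
E
```

```text
time_s: 3.7
ee_pos: [0.5355, -0.377, 0.1574]
eef_rot: [-3.141, -0.783, 0.069]
force: [0.2, -0.5, 0.3]
grip_width: 0.0699
[ 0.53598431 -0.37676441  0.15769879] [ 3.14159082 -0.7841783   0.07012825]
1 0 [ 0.538 -0.412  0.158] [181.5 158.9] [405.1 187.7]
1 0.03 [ 0.517 -0.413  0.179] [184.7 151.2] [408.1 192.9]
-1 0 [ 0.534 -0.342  0.158] [196.6 164.5] [381.7 190.3]
-1 0.03 [ 0.512 -0.343  0.179] [199.9 156.6] [384.3 195.7]
[148 121] [353 148]
```

View pics/s3c.png

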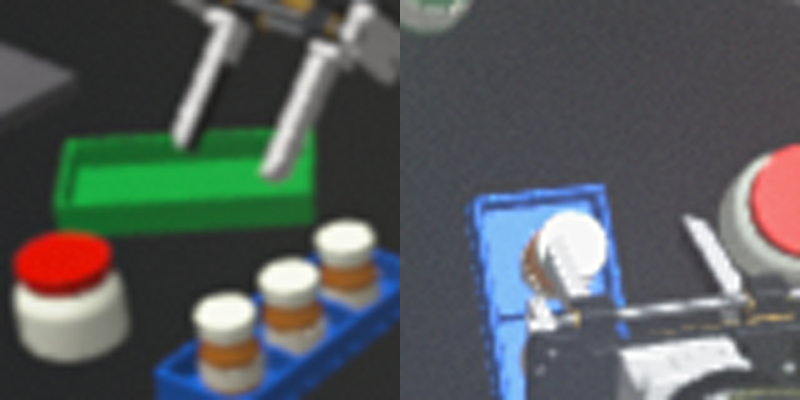

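Run:
```python
from h import *
s=load('scene');c=load('top')
im=cv2.imread('pics/s3.png')[130:170,170:220]; b=cv2.imread('pics/t3.png')[175:215,370:420]
cv2.imwrite('pics/s3d.png',np.hstack([cv2.resize(x,(400,480),interpolation=cv2.INTER_CUBIC) for x in(im,b)]))
def tri(a,b):
    A=[];y=[]
    for o,d in(ray(s,*a),ray(c,*b)):
        d=d/np.linalg.norm(d); P=np.eye(3)-np.outer(d,d); A.append(P); y.append(P@o)
    A=np.vstack(A);y=np.hstack(y); x=np.linalg.lstsq(A,y,rcond=None)[0]; return x,np.linalg.norm(A@x-y)
o=status.get_obs(); p=o["ee_pos"]; r=R.from_euler('xyz',o["eef_rot"])
for a,b in (((184.6,150),(411,191.6)),((202,156),(383,195.4))):
    x,e=tri(a,b); print(x.round(3),e.round(4),r.inv().apply(x-p).round(4))
```

```text
[ 0.517 -0.418  0.184] 0.005 [ 0.0032  0.0396 -0.0334]
[ 0.511 -0.337  0.184] 0.0029 [ 0.0027 -0.0417 -0.0341]
```

View pics/s3d.png

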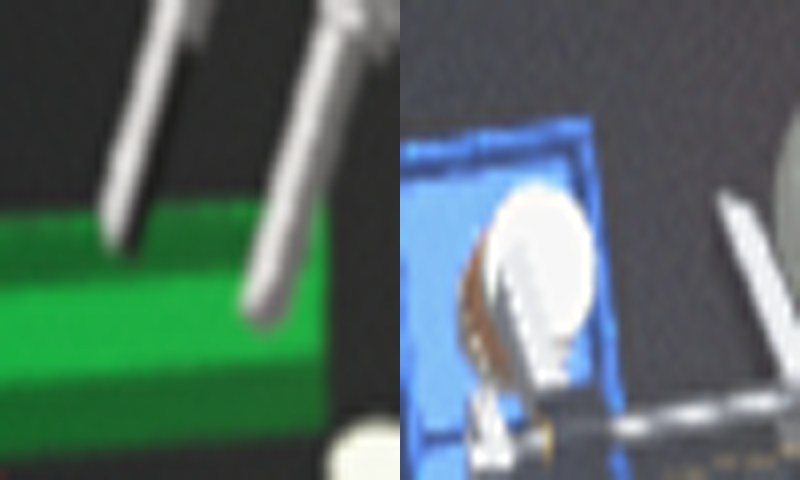

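Both cameras put the visible fingertips about 33 mm short of the reported TCP along tool z, near scene (185,150)/(202,156) and top (411,192)/(383,195). I'll correct for that and calibrate by touching clear bench.

```bash
cat >> h.py <<'E'
OFF=.033
def relt(p,rot,off=None):
    """true fingertip target"""
    return rel(np.asarray(p)+rot.as_matrix()[:,2]*(OFF if off is None else off),rot)
E
python3 - <<'E'
from h import *
d=down(np.radians(4))
for p in ([.47,-.23,.14],[.47,-.23,.02]): print(*relt(p,d))
E
```

```text
[-0.0751 -0.151  -0.0033] [-1.000e-04 -4.992e-01  2.000e-04]
[-0.1599 -0.151   0.0816] [-1.000e-04 -4.992e-01  2.000e-04]
```

```bash
python3 -m jog '[[-0.075,-0.151,-0.003,0,-0.5,0,-1],[-0.075,-0.151,-0.003,0,-0.5,0,-1],[-0.075,-0.151,-0.003,0,-0.5,0,-1],[-0.075,-0.151,-0.003,0,-0.5,0,-1],[-0.075,-0.151,-0.003,0,-0.5,0,-1],[-0.075,-0.151,-0.003,0,-0.5,0,-1],[-0.103,-0.151,0.025,0,-0.5,0,-1],[-0.131,-0.151,0.053,0,-0.5,0,-1],[-0.16,-0.151,0.0816,0,-0.5,0,-1],[-0.16,-0.151,0.0816,0,-0.5,0,-1],[-0.16,-0.151,0.0816,0,-0.5,0,-1]]' 25
python3 -m jog '[[0,0,0.005,0,0,0,-1],[0,0,0.01,0,0,0,-1],[0,0,0.012,0,0,0,-1],[0,0,0.014,0,0,0,-1]]'
python3 -m jog '[[0,0,0.001,0,0,0,-1],[0,0,0.002,0,0,0,-1]]'
python3 -m jog '[[0,0,0.001,0,0,0,-1],[0,0,0.002,0,0,0,-1]]'
```

```text
time_s: 4.9
ee_pos: [0.4707, -0.2302, -0.0119]
eef_rot: [3.141, 0.001, 0.071]
force: [-0.3, -0.1, 1.3]
grip_width: 0.0005
time_s: 5.3
ee_pos: [0.4709, -0.2304, -0.0255]
eef_rot: [3.14, 0.001, 0.071]
force: [0.0, -0.6, 0.3]
grip_width: 0.0004
time_s: 5.5
ee_pos: [0.471, -0.2305, -0.0274]
eef_rot: [3.14, 0.0, 0.07]
force: [-0.4, -0.0, 0.5]
grip_width: 0.0005
time_s: 5.7
ee_pos: [0.471, -0.2305, -0.0294]
eef_rot: [3.14, 0.0, 0.07]
force: [-0.6, -0.1, 0.3]
grip_width: 0.0004
```

```bash
for i in 1 2 3; do python3 -m jog '[[0,0,0.001,0,0,0,-1],[0,0,0.0015,0,0,0,-1]]' | egrep 'ee_pos|force'; done
```

```text
ee_pos: [0.471, -0.2305, -0.031]
force: [0.6, 0.5, -0.2]
ee_pos: [0.4711, -0.2305, -0.0322]
force: [-3.4, 1.5, 10.2]
ee_pos: [0.4711, -0.2306, -0.0324]
force: [-9.7, 4.9, 28.0]
```

Bench contact came at a reported z of -0.032, so the tool offset is 32 mm. Next is the jar.

```bash
sed -i 's/^OFF=.*/OFF=.032/' h.py
python3 - <<'E'
from h import *
d=down(np.radians(4))
for p in ([.471,-.23,.1],[.5354,-.3767,.1],[.5354,-.3767,.035]): print(*relt(p,d))
E
```

```text
[-1.000e-04 -4.000e-04 -1.004e-01] [0.001  0.0002 0.0005]
[ 0.0538  0.1505 -0.1002] [0.001  0.0002 0.0005]
[ 0.0538  0.1504 -0.0352] [0.001  0.0002 0.0005]
```

```bash
python3 -m jog '[[0,0,-0.05,0.001,0,0,0.49],[0,0,-0.1,0.001,0,0,0.49],[0.054,0.15,-0.1,0.001,0,0,0.49],[0.054,0.15,-0.1,0.001,0,0,0.49],[0.054,0.15,-0.1,0.001,0,0,0.49],[0.054,0.15,-0.1,0.001,0,0,0.49],[0.054,0.15,-0.1,0.001,0,0,0.49],[0.054,0.15,-0.08,0.001,0,0,0.49],[0.054,0.15,-0.055,0.001,0,0,0.49],[0.054,0.15,-0.0355,0.001,0,0,0.49],[0.054,0.15,-0.0355,0.001,0,0,0.49],[0.054,0.15,-0.0355,0.001,0,0,-0.3],[0.054,0.15,-0.0355,0.001,0,0,-0.3],[0.054,0.15,-0.0355,0.001,0,0,-0.3],[0.054,0.15,-0.0355,0.001,0,0,-0.3],[0.054,0.15,-0.0355,0.001,0,0,-0.3],[0.054,0.15,-0.0355,0.001,0,0,-0.3]]' 25
python3 - <<'E'
from h import *
yt=np.radians(89.7)
d=down(np.radians(4))
for p,r in (([.5354,-.3767,.14],d),([.4587,.005,.14],down(yt)),([.4587,.005,.04],down(yt))): print(*relt(p,r))
E
```

```text
time_s: 8.0
ee_pos: [0.536, -0.3764, 0.0043]
eef_rot: [3.141, -0.001, 0.071]
force: [-0.0, 3.2, 6.1]
grip_width: 0.0436
[-0.0005  0.0003 -0.1037] [ 0.0004 -0.0004  0.0005]
[-0.0501 -0.3859 -0.1039] [ 6.000e-04 -1.000e-04 -9.518e-01]
[-0.0502 -0.3859 -0.0039] [ 6.000e-04 -1.000e-04 -9.518e-01]
```

```bash
python3 -m jog '[[0,0,-0.015,0,0,0,-0.3],[0,0,-0.035,0,0,0,-0.3],[0,0,-0.07,0,0,0,-0.3],[0,0,-0.104,0,0,0,-0.3],[0,0,-0.104,0,0,0,-0.3]]'
python3 -m jog '[[-0.005,-0.038,0,0,0,-0.095,-0.3],[-0.01,-0.077,0,0,0,-0.19,-0.3],[-0.015,-0.115,0,0,0,-0.285,-0.3],[-0.02,-0.154,0,0,0,-0.38,-0.3],[-0.025,-0.193,0,0,0,-0.475,-0.3],[-0.03,-0.231,0,0,0,-0.57,-0.3],[-0.035,-0.27,0,0,0,-0.665,-0.3],[-0.04,-0.308,0,0,0,-0.76,-0.3],[-0.045,-0.347,0,0,0,-0.855,-0.3],[-0.05,-0.386,0,0,0,-0.951,-0.3],[-0.05,-0.386,0,0,0,-0.951,-0.3],[-0.05,-0.386,0,0,0,-0.951,-0.3]]'
python3 - <<'E'
from h import *
s=snap('scene','pics/s4.png')
im=cv2.imread('pics/s4.png'); cv2.imwrite('pics/s4c.png',cv2.resize(im[90:270,150:350],None,fx=4,fy=3.3,interpolation=cv2.INTER_CUBIC))
yt=np.radians(89.7)
for p,r in (([.4587,.005,.06],down(yt)),([.4587,.005,.0365],down(yt))): print(*relt(p,r))
E
```

```text
time_s: 8.5
ee_pos: [0.5376, -0.3778, 0.1147]
eef_rot: [3.135, -0.007, 0.071]
force: [0.1, -1.0, -0.5]
grip_width: 0.0435
time_s: 9.7
ee_pos: [0.4605, 0.0041, 0.112]
eef_rot: [3.134, 0.006, 1.565]
force: [-0.0, -0.5, -1.2]
grip_width: 0.0432
[ 0.0021 -0.0026  0.0839] [ 0.0049  0.0039 -0.0016]
[ 0.0023 -0.0028  0.1074] [ 0.0049  0.0039 -0.0016]
```

View pics/s4c.png

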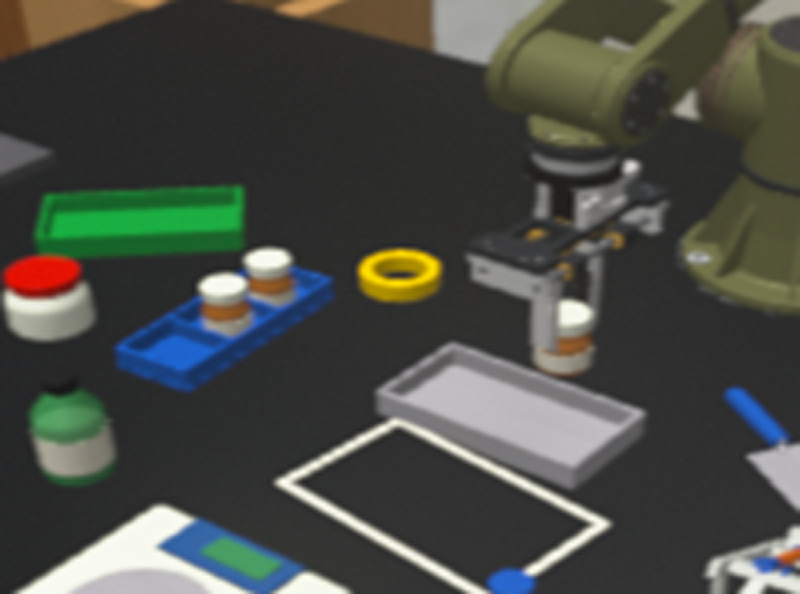

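The jar is held above the tray, at about (570,340) in the crop. I'll lower and release it.

```bash
python3 -m jog '[[0.002,-0.0025,0.03,0.005,0.004,0,-0.3],[0.002,-0.0025,0.06,0.005,0.004,0,-0.3],[0.002,-0.0025,0.085,0.005,0.004,0,-0.3],[0.002,-0.0025,0.095,0.005,0.004,0,-0.3],[0.002,-0.0025,0.102,0.005,0.004,0,-0.3],[0.002,-0.0025,0.1065,0.005,0.004,0,-0.3],[0.002,-0.0025,0.1065,0.005,0.004,0,-0.3]]'
python3 -m jog '[[0,0,0,0,0,0,0.2],[0,0,0,0,0,0,0.49],[0,0,0,0,0,0,0.49],[0,0,0,0,0,0,0.49],[0,0,-0.04,0,0,0,0.49],[0,0,-0.08,0,0,0,0.49],[0,0,-0.1,0,0,0,0.49],[0,0,-0.1,0,0,0,0.49]]'
python3 - <<'E'
from h import *
s=snap('scene','pics/s5.png')
im=cv2.imread('pics/s5.png'); cv2.imwrite('pics/s5c.png',cv2.resize(im[140:270,150:350],None,fx=4,fy=4,interpolation=cv2.INTER_CUBIC))
d=down(np.radians(4))
for p,r in (([.472,-.373,.13],d),([.472,-.373,.036],d)): print(*relt(p,r))
E
```

```text
time_s: 10.45
ee_pos: [0.4593, 0.0045, 0.0057]
eef_rot: [3.141, -0.0, 1.562]
force: [0.4, -0.6, -1.5]
grip_width: 0.0435
time_s: 11.25
ee_pos: [0.4607, 0.0044, 0.1084]
eef_rot: [3.136, 0.0, 1.563]
force: [-0.1, -0.3, -0.3]
grip_width: 0.0702
[-0.3774  0.0154  0.0085] [ 0.0013 -0.0012  0.9503]
[-0.3774  0.0151  0.1025] [ 0.0013 -0.0012  0.9503]
```

View pics/s5c.png

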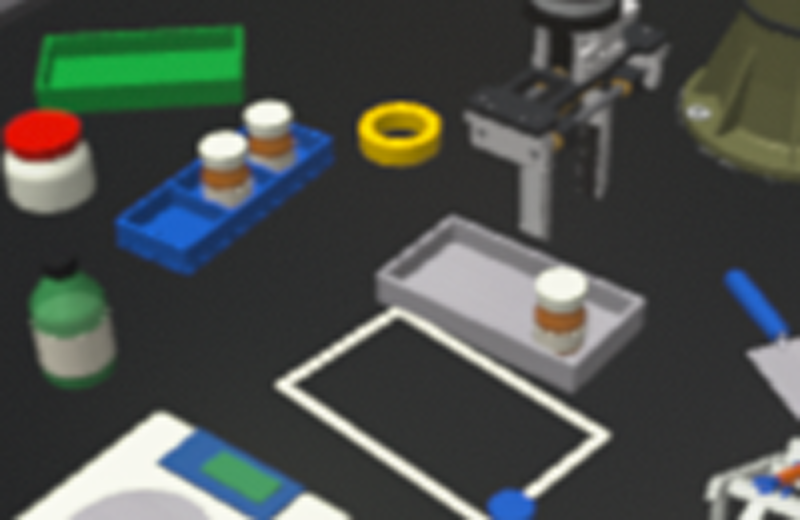

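Jar 1 stands in the tray at (560,310) in the crop. Now jar 2.

```bash
python3 -m jog '[[-0.377,0.015,0.008,0,0,0.95,0.49],[-0.377,0.015,0.008,0,0,0.95,0.49],[-0.377,0.015,0.008,0,0,0.95,0.49],[-0.377,0.015,0.008,0,0,0.95,0.49],[-0.377,0.015,0.008,0,0,0.95,0.49],[-0.377,0.015,0.008,0,0,0.95,0.49],[-0.377,0.015,0.008,0,0,0.95,0.49],[-0.377,0.015,0.008,0,0,0.95,0.49],[-0.377,0.015,0.008,0,0,0.95,0.49],[-0.377,0.015,0.008,0,0,0.95,0.49],[-0.377,0.015,0.008,0,0,0.95,0.49],[-0.377,0.015,0.008,0,0,0.95,0.49],[-0.377,0.015,0.008,0,0,0.95,0.49]]'
python3 - <<'E'
from h import *
d=down(np.radians(4))
for p,r in (([.472,-.373,.13],d),([.472,-.373,.036],d)): print(*relt(p,r))
E
```

```text
time_s: 12.6
ee_pos: [0.4716, -0.3723, 0.0979]
eef_rot: [-3.141, -0.002, 0.074]
force: [-0.1, -0.1, 0.7]
grip_width: 0.0699
[ 0.0004  0.0007 -0.0001] [-0.0002 -0.0013  0.0027]
[0.0002 0.0007 0.0939] [-0.0002 -0.0013  0.0027]
```

```bash
python3 -m jog '[[0,0.0007,0.03,0,0,0,0.49],[0,0.0007,0.06,0,0,0,0.49],[0,0.0007,0.085,0,0,0,0.49],[0,0.0007,0.0935,0,0,0,0.49],[0,0.0007,0.0935,0,0,0,0.49],[0,0.0007,0.0935,0,0,0,-0.3],[0,0.0007,0.0935,0,0,0,-0.3],[0,0.0007,0.0935,0,0,0,-0.3],[0,0.0007,0.0935,0,0,0,-0.3],[0,0.0007,0.0935,0,0,0,-0.3],[0,0.0007,0.0935,0,0,0,-0.3]]' 25
python3 -m jog '[[0,0,-0.015,0,0,0,-0.3],[0,0,-0.035,0,0,0,-0.3],[0,0,-0.07,0,0,0,-0.3],[0,0,-0.104,0,0,0,-0.3],[0,0,-0.104,0,0,0,-0.3]]'
python3 - <<'E'
from h import *
yt=np.radians(89.7)
for p,r in (([.4587,-.0572,.14],down(yt)),): print(*relt(p,r))
E
```

```text
time_s: 13.7
ee_pos: [0.4721, -0.3731, 0.0052]
eef_rot: [3.141, -0.003, 0.074]
force: [-0.4, 1.5, 7.0]
grip_width: 0.0431
time_s: 14.2
ee_pos: [0.4735, -0.3746, 0.1151]
eef_rot: [3.135, -0.009, 0.074]
force: [0.3, 0.1, -0.6]
grip_width: 0.0431
[ 0.0087 -0.3177  0.0051] [ 0.0073 -0.0014 -0.9495]
```

```bash
python3 -m jog '[[0.001,-0.032,0,0,0,-0.095,-0.3],[0.002,-0.064,0,0,0,-0.19,-0.3],[0.003,-0.095,0,0,0,-0.285,-0.3],[0.004,-0.127,0,0,0,-0.38,-0.3],[0.005,-0.159,0,0,0,-0.475,-0.3],[0.006,-0.191,0,0,0,-0.57,-0.3],[0.007,-0.222,0,0,0,-0.665,-0.3],[0.008,-0.254,0,0,0,-0.76,-0.3],[0.0087,-0.286,0,0,0,-0.855,-0.3],[0.0087,-0.3177,0,0.007,0,-0.9495,-0.3],[0.0087,-0.3177,0,0.007,0,-0.9495,-0.3],[0.0087,-0.3177,0,0.007,0,-0.9495,-0.3]]'
python3 - <<'E'
from h import *
s=snap('scene','pics/s6.png')
im=cv2.imread('pics/s6.png'); cv2.imwrite('pics/s6c.png',cv2.resize(im[140:270,150:350],None,fx=4,fy=4,interpolation=cv2.INTER_CUBIC))
yt=np.radians(89.7)
for p,r in (([.4587,-.0572,.06],down(yt)),([.4587,-.0572,.0372],down(yt))): print(*relt(p,r))
E
```

```text
time_s: 15.4
ee_pos: [0.4586, -0.057, 0.1132]
eef_rot: [3.14, -0.001, 1.565]
force: [1.2, 0.4, -1.3]
grip_width: 0.0427
[ 0.0003 -0.0001  0.0852] [ 0.001  -0.0006 -0.0011]
[ 3.00e-04 -1.00e-04  1.08e-01] [ 0.001  -0.0006 -0.0011]
```

View pics/s6c.png

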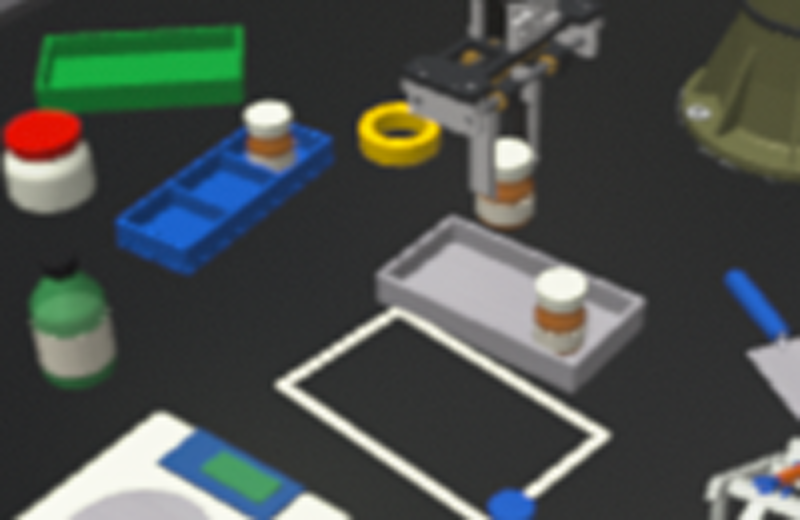

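Jar 2 is held above mid-tray at (507,185) in the crop, and the tray hasn't moved. I'll place it.

```bash
python3 -m jog '[[0,0,0.03,0.001,0,0,-0.3],[0,0,0.06,0.001,0,0,-0.3],[0,0,0.085,0.001,0,0,-0.3],[0,0,0.095,0.001,0,0,-0.3],[0,0,0.102,0.001,0,0,-0.3],[0,0,0.1075,0.001,0,0,-0.3],[0,0,0.1075,0.001,0,0,-0.3]]'
python3 -m jog '[[0,0,0,0,0,0,0.2],[0,0,0,0,0,0,0.49],[0,0,0,0,0,0,0.49],[0,0,0,0,0,0,0.49],[0,0,-0.04,0,0,0,0.49],[0,0,-0.08,0,0,0,0.49],[0,0,-0.1,0,0,0,0.49],[0,0,-0.1,0,0,0,0.49]]'
python3 - <<'E'
from h import *
d=down(np.radians(4))
for p,r in (([.4045,-.3758,.13],d),): print(*relt(p,r))
E
```

```text
time_s: 16.15
ee_pos: [0.459, -0.0577, 0.0058]
eef_rot: [3.141, -0.001, 1.563]
force: [0.5, -0.1, -0.4]
grip_width: 0.0434
time_s: 16.95
ee_pos: [0.4604, -0.058, 0.1086]
eef_rot: [3.136, 0.0, 1.563]
force: [-0.4, -0.0, -0.7]
grip_width: 0.0701
[-0.3182 -0.0536  0.0103] [ 0.0029 -0.0025  0.9509]
```

```bash
python3 -m jog '[[-0.318,-0.0536,0.01,0.003,-0.002,0.951,0.49],[-0.318,-0.0536,0.01,0.003,-0.002,0.951,0.49],[-0.318,-0.0536,0.01,0.003,-0.002,0.951,0.49],[-0.318,-0.0536,0.01,0.003,-0.002,0.951,0.49],[-0.318,-0.0536,0.01,0.003,-0.002,0.951,0.49],[-0.318,-0.0536,0.01,0.003,-0.002,0.951,0.49],[-0.318,-0.0536,0.01,0.003,-0.002,0.951,0.49],[-0.318,-0.0536,0.01,0.003,-0.002,0.951,0.49],[-0.318,-0.0536,0.01,0.003,-0.002,0.951,0.49],[-0.318,-0.0536,0.01,0.003,-0.002,0.951,0.49],[-0.318,-0.0536,0.01,0.003,-0.002,0.951,0.49],[-0.318,-0.0536,0.01,0.003,-0.002,0.951,0.49],[-0.318,-0.0536,0.01,0.003,-0.002,0.951,0.49]]'
python3 - <<'E'
from h import *
d=down(np.radians(4))
for p,r in (([.4045,-.3758,.13],d),([.4045,-.3758,.0365],d)): print(*relt(p,r))
E
```

```text
time_s: 18.25
ee_pos: [0.4044, -0.3754, 0.0978]
eef_rot: [-3.141, -0.0, 0.073]
force: [-0.8, 0.3, 0.3]
grip_width: 0.0702
[ 0.0001  0.0004 -0.0002] [-0.0007 -0.      0.0022]
[0.0001 0.0005 0.0933] [-0.0007 -0.      0.0022]
```

```bash
python3 -m jog '[[0,0,0.03,0,0,0,0.49],[0,0,0.06,0,0,0,0.49],[0,0,0.085,0,0,0,0.49],[0,0,0.0933,0,0,0,0.49],[0,0,0.0933,0,0,0,0.49],[0,0,0.0933,0,0,0,-0.3],[0,0,0.0933,0,0,0,-0.3],[0,0,0.0933,0,0,0,-0.3],[0,0,0.0933,0,0,0,-0.3],[0,0,0.0933,0,0,0,-0.3],[0,0,0.0933,0,0,0,-0.3]]' 25
python3 -m jog '[[0,0,-0.015,0,0,0,-0.3],[0,0,-0.035,0,0,0,-0.3],[0,0,-0.07,0,0,0,-0.3],[0,0,-0.104,0,0,0,-0.3],[0,0,-0.104,0,0,0,-0.3]]'
python3 - <<'E'
from h import *
yt=np.radians(89.7)
for p,r in (([.4587,-.1194,.14],down(yt)),): print(*relt(p,r))
E
```

```text
time_s: 19.35
ee_pos: [0.4047, -0.3755, 0.0052]
eef_rot: [-3.141, -0.001, 0.073]
force: [-0.3, 2.3, 6.1]
grip_width: 0.0426
time_s: 19.85
ee_pos: [0.406, -0.3771, 0.1137]
eef_rot: [3.136, -0.005, 0.073]
force: [1.1, 0.6, -1.5]
grip_width: 0.043
[ 0.0714 -0.2532  0.0048] [ 5.1e-03 -2.0e-04 -9.5e-01]
```

```bash
python3 -m jog '[[0.007,-0.025,0,0,0,-0.095,-0.3],[0.014,-0.05,0,0,0,-0.19,-0.3],[0.021,-0.076,0,0,0,-0.285,-0.3],[0.028,-0.101,0,0,0,-0.38,-0.3],[0.035,-0.126,0,0,0,-0.475,-0.3],[0.042,-0.152,0,0,0,-0.57,-0.3],[0.05,-0.177,0,0,0,-0.665,-0.3],[0.057,-0.202,0,0,0,-0.76,-0.3],[0.064,-0.228,0,0,0,-0.855,-0.3],[0.0714,-0.2532,0,0.005,0,-0.95,-0.3],[0.0714,-0.2532,0,0.005,0,-0.95,-0.3],[0.0714,-0.2532,0,0.005,0,-0.95,-0.3]]'
python3 - <<'E'
from h import *
s=snap('scene','pics/s7.png')
im=cv2.imread('pics/s7.png'); cv2.imwrite('pics/s7c.png',cv2.resize(im[140:270,150:350],None,fx=4,fy=4,interpolation=cv2.INTER_CUBIC))
yt=np.radians(89.7)
for p,r in (([.4587,-.1194,.0372],down(yt)),): print(*relt(p,r))
E
```

```text
time_s: 21.05
ee_pos: [0.4585, -0.1193, 0.1122]
eef_rot: [-3.141, -0.0, 1.564]
force: [-0.8, -1.3, -1.2]
grip_width: 0.0429
[0.0003 0.0003 0.1071] [-0.0002 -0.0001 -0.0015]
```

View pics/s7c.png

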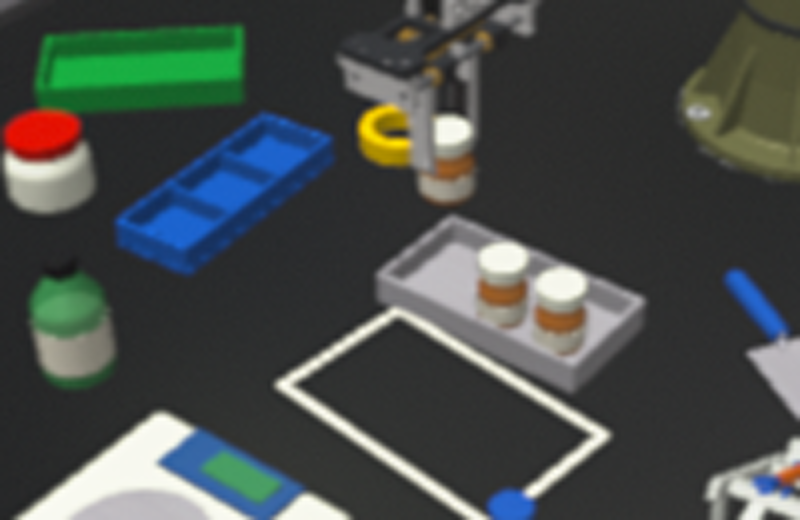

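Two jars stand in the tray, at (502,285) and (560,310), and the third is held at (447,160). I'll place it.

```bash
python3 -m jog '[[0,0,0.03,0,0,0,-0.3],[0,0,0.06,0,0,0,-0.3],[0,0,0.085,0,0,0,-0.3],[0,0,0.095,0,0,0,-0.3],[0,0,0.102,0,0,0,-0.3],[0,0,0.1065,0,0,0,-0.3],[0,0,0.1065,0,0,0,-0.3]]'
python3 -m jog '[[0,0,0,0,0,0,0.2],[0,0,0,0,0,0,0.49],[0,0,0,0,0,0,0.49],[0,0,0,0,0,0,0.49],[0,0,-0.04,0,0,0,0.49],[0,0,-0.08,0,0,0,0.49],[0,0,-0.1,0,0,0,0.49],[0,0,-0.1,0,0,0,0.49]]'
python3 - <<'E'
from h import *
r=down(np.radians(90))
for p in ([.36,-.3,.2],): print(*relt(p,r))
E
```

```text
time_s: 21.8
ee_pos: [0.4586, -0.12, 0.0061]
eef_rot: [3.141, 0.0, 1.563]
force: [0.1, 1.0, -1.6]
grip_width: 0.0429
time_s: 22.6
ee_pos: [0.46, -0.1204, 0.1088]
eef_rot: [3.136, 0.002, 1.563]
force: [0.2, -0.9, -0.7]
grip_width: 0.0701
[-0.1805 -0.0982 -0.0594] [ 0.0032  0.0011 -0.0052]
```

```bash
python3 -m jog '[[-0.23,-0.1,-0.06,0,0,0,0.49],[-0.23,-0.1,-0.06,0,0,0,0.49],[-0.23,-0.1,-0.06,0,0,0,0.49],[-0.23,-0.1,-0.06,0,0,0,0.49],[-0.23,-0.1,-0.06,0,0,0,0.49],[-0.23,-0.1,-0.06,0,0,0,0.49],[-0.23,-0.1,-0.06,0,0,0,0.49]]'
python3 - <<'E'
from h import *
c=snap('top','pics/t8.png')
im=cv2.imread('pics/t8.png'); cv2.imwrite('pics/t8c.png',cv2.resize(im[150:290,225:425],None,fx=4,fy=4,interpolation=cv2.INTER_CUBIC))
s=snap('scene','pics/s8.png')
E
```

```text
time_s: 23.3
ee_pos: [0.3571, -0.3501, 0.1676]
eef_rot: [3.137, 0.001, 1.56]
force: [0.6, 0.4, -0.5]
grip_width: 0.07
```

View pics/t8c.png

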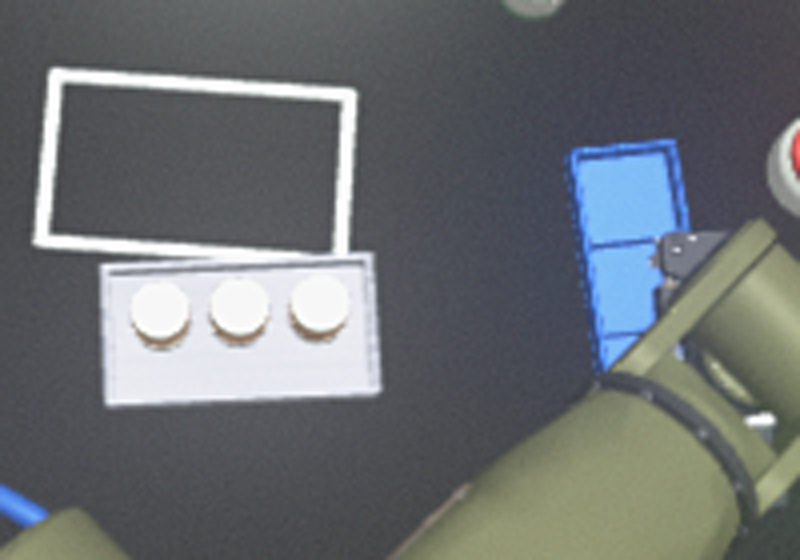

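View pics/s8.png

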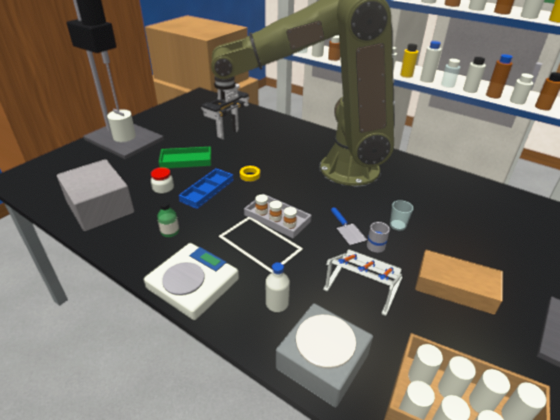

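All three jars stand in the tray, with caps at crop (160,310), (240,305) and (320,305), and the tray and outline are unmoved. Next I'll pinch the near long wall and slide.

Run:
```python
from h import *
r=down(np.radians(89.7))
for p in ([.394,-.057,.15],[.394,-.057,.012]): print(*relt(p,r))
```

```text
[0.2916 0.0336 0.0496] [ 0.0025  0.0001 -0.0016]
[0.2917 0.033  0.1876] [ 0.0025  0.0001 -0.0016]
```

```bash
python3 -m jog '[[0.2916,0.0336,0.05,0.0025,0,-0.0016,-0.28],[0.2916,0.0336,0.05,0.0025,0,-0.0016,-0.28],[0.2916,0.0336,0.05,0.0025,0,-0.0016,-0.28],[0.2916,0.0336,0.05,0.0025,0,-0.0016,-0.28],[0.2916,0.0336,0.05,0.0025,0,-0.0016,-0.28],[0.2916,0.0336,0.05,0.0025,0,-0.0016,-0.28],[0.2916,0.0336,0.05,0.0025,0,-0.0016,-0.28],[0.2916,0.0336,0.05,0.0025,0,-0.0016,-0.28],[0.2916,0.0336,0.05,0.0025,0,-0.0016,-0.28]]' 40
python3 - <<'E'
from h import *
r=down(np.radians(89.7))
s=snap('scene','pics/s9.png')
im=cv2.imread('pics/s9.png'); cv2.imwrite('pics/s9c.png',cv2.resize(im[140:260,210:350],None,fx=5,fy=5,interpolation=cv2.INTER_CUBIC))
for p in ([.394,-.057,.05],[.394,-.057,.012]): print(*relt(p,r))
E
```

```text
time_s: 24.3
ee_pos: [0.3939, -0.0571, 0.1175]
eef_rot: [3.142, 0.0, 1.566]
force: [-0.5, 0.2, -1.4]
grip_width: 0.0338
[0.0006 0.0001 0.0996] [ 0.0001  0.0002 -0.0005]
[6.000e-04 1.000e-04 1.376e-01] [ 0.0001  0.0002 -0.0005]
```

View pics/s9c.png

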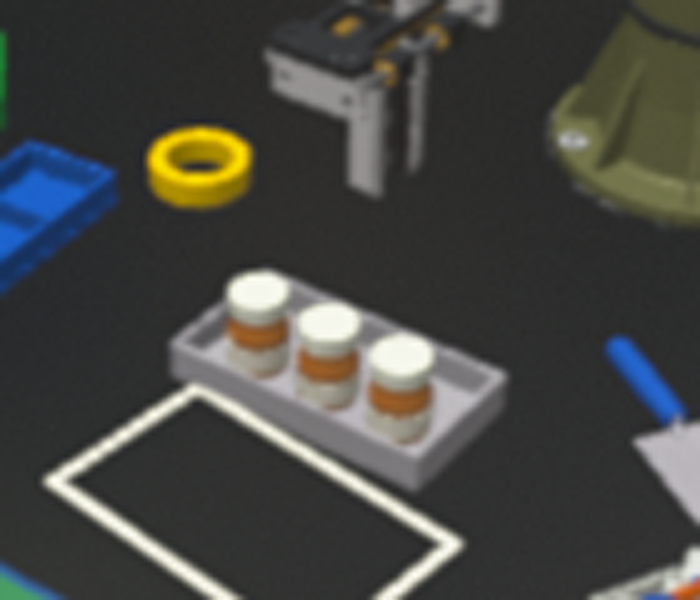

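```bash
python3 -m jog '[[0,0,0.04,0,0,0,-0.28],[0,0,0.08,0,0,0,-0.28],[0,0,0.105,0,0,0,-0.28],[0,0,0.115,0,0,0,-0.28],[0,0,0.12,0,0,0,-0.28],[0,0,0.125,0,0,0,-0.28]]'
python3 -m jog '[[0,0,0.005,0,0,0,-0.28],[0,0,0.01,0,0,0,-0.28],[0,0,0.013,0,0,0,-0.28],[0,0,0.013,0,0,0,-0.5],[0,0,0.013,0,0,0,-0.7],[0,0,0.013,0,0,0,-0.85],[0,0,0.013,0,0,0,-1],[0,0,0.013,0,0,0,-1],[0,0,0.013,0,0,0,-1],[0,0,0.013,0,0,0,-1]]'
python3 - <<'E'
from h import *
o=status.get_obs(); print(o["ee_pos"],o["force"],o["moment"])
t=[o["ee_pos"][0]+.1398,o["ee_pos"][1]+.0325,o["ee_pos"][2]-.0]
print(*rel(t,down(np.radians(83.5))))
E
```

```text
time_s: 24.95
ee_pos: [0.3947, -0.0582, -0.0068]
eef_rot: [3.14, 0.001, 1.564]
force: [-0.4, -0.0, -1.0]
grip_width: 0.0339
time_s: 25.95
ee_pos: [0.3951, -0.0583, -0.0196]
eef_rot: [3.139, 0.001, 1.564]
force: [2.9, -0.0, 2.6]
grip_width: 0.0047
[ 0.39510691 -0.05825624 -0.01956122] [ 2.91182412e+00 -6.81233098e-04  2.57047821e+00] [ 0.09295798 -0.63392646  0.06047417]
[0.0335 0.1396 0.0003] [0.0016 0.0004 0.0678]
```

The wall is pinched (width 4.7 mm). Sliding in two stages.

```bash
python3 -m jog '[[0.0005,0.002,0,0,0,0.001,-1],[0.0015,0.006,0,0,0,0.003,-1],[0.0028,0.0115,0,0,0,0.006,-1],[0.0044,0.018,0,0,0,0.009,-1],[0.006,0.025,0,0,0,0.012,-1],[0.0077,0.032,0,0,0,0.016,-1],[0.0094,0.039,0,0,0,0.019,-1],[0.011,0.046,0,0,0,0.022,-1],[0.0127,0.053,0,0,0,0.026,-1],[0.0144,0.06,0,0,0,0.029,-1],[0.0156,0.065,0,0,0,0.032,-1],[0.0163,0.068,0,0,0,0.033,-1],[0.0168,0.07,0,0,0,0.034,-1],[0.0168,0.07,0,0,0,0.034,-1]]'
python3 - <<'E'
from h import *
s=snap('scene','pics/s10.png')
im=cv2.imread('pics/s10.png'); cv2.imwrite('pics/s10c.png',cv2.resize(im[140:290,190:350],None,fx=5,fy=4,interpolation=cv2.INTER_CUBIC))
o=status.get_obs();print(o["force"])
print(*rel([.395+.1398,-.0583+.0325,o["ee_pos"][2]],down(np.radians(83.5))))
E
```

```text
time_s: 27.35
ee_pos: [0.4633, -0.0419, -0.0196]
eef_rot: [-3.139, 0.001, 1.511]
force: [-11.8, -1.0, 13.2]
grip_width: 0.0047
[-11.98740694  -1.82091731  12.84312706]
[ 0.0204  0.0704 -0.0002] [-0.0012  0.0005  0.0338]
```

View pics/s10c.png

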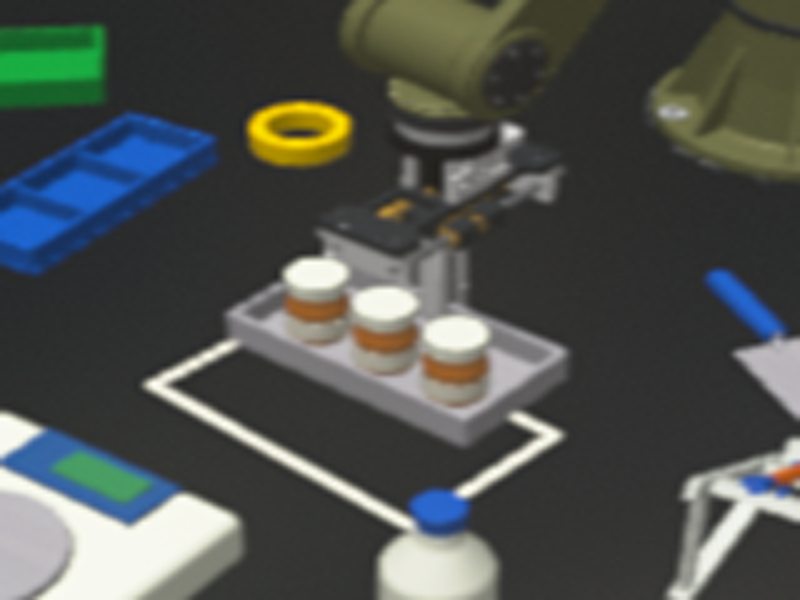

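The tray is moving well with the jars upright. Now the second half.

```bash
python3 -m jog '[[0.0006,0.002,0,0,0,0.001,-1],[0.0017,0.006,0,0,0,0.003,-1],[0.0033,0.0115,0,0,0,0.006,-1],[0.0052,0.018,0,0,0,0.009,-1],[0.0072,0.025,0,0,0,0.012,-1],[0.0092,0.032,0,0,0,0.016,-1],[0.0112,0.039,0,0,0,0.019,-1],[0.0133,0.046,0,0,0,0.022,-1],[0.0153,0.053,0,0,0,0.026,-1],[0.0173,0.06,0,0,0,0.029,-1],[0.0188,0.065,0,0,0,0.032,-1],[0.0197,0.0685,0,0,0,0.033,-1],[0.0204,0.0708,0,0,0,0.034,-1],[0.0204,0.0708,0,0,0,0.034,-1]]'
python3 - <<'E'
from h import *
c=snap('top','pics/t11.png')
im=cv2.imread('pics/t11.png'); cv2.imwrite('pics/t11c.png',cv2.resize(im[150:270,215:345],None,fx=6,fy=5,interpolation=cv2.INTER_CUBIC))
s=snap('scene','pics/s11.png')
im=cv2.imread('pics/s11.png'); cv2.imwrite('pics/s11c.png',cv2.resize(im[160:290,190:350],None,fx=5,fy=4.5,interpolation=cv2.INTER_CUBIC))
o=status.get_obs();print(o["force"])
E
```

```text
time_s: 28.8
ee_pos: [0.5335, -0.0261, -0.0195]
eef_rot: [-3.135, 0.002, 1.457]
force: [-12.6, -1.8, 15.6]
grip_width: 0.0047
[-12.39005947  -2.64442787  15.67431673]
```

View pics/t11c.png

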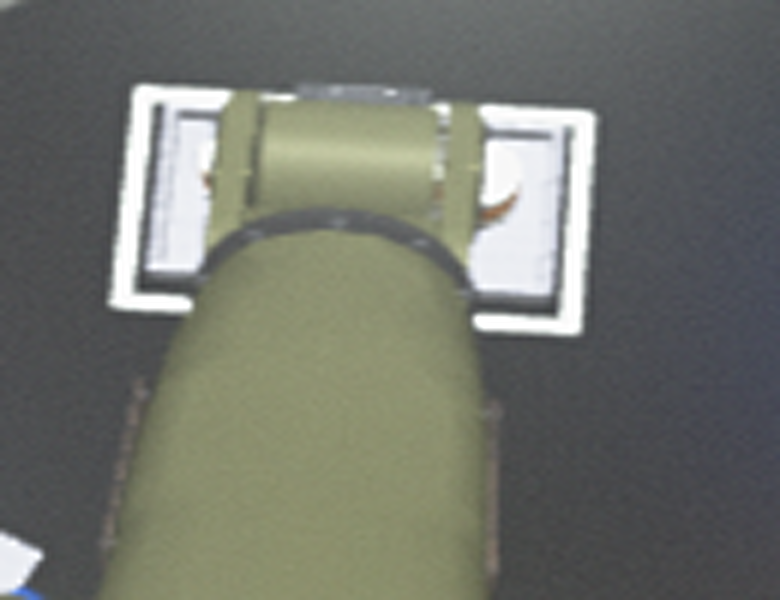

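View pics/s11c.png

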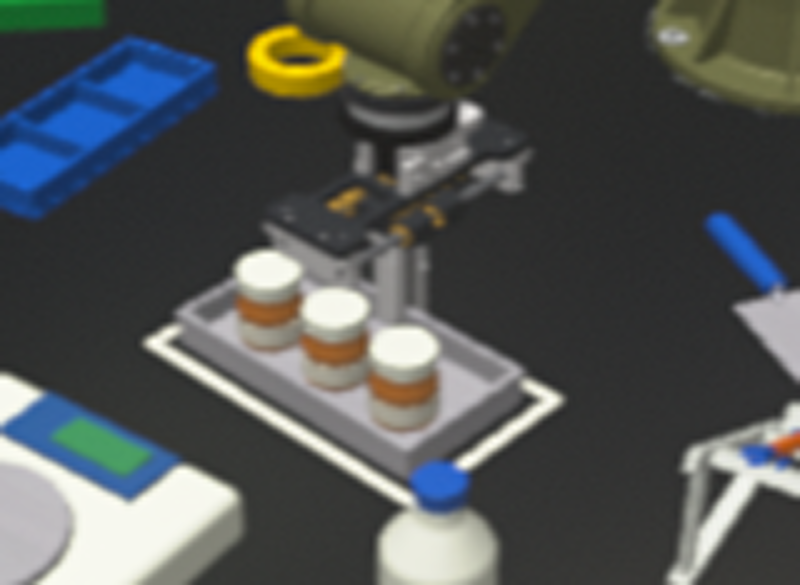

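The tray sits nearly centred inside the outline with the jars upright. I'll release, rise and measure.

```bash
python3 -m jog '[[0,0,0,0,0,0,-0.8],[0,0,0,0,0,0,-0.6],[0,0,0,0,0,0,-0.4],[0,0,0,0,0,0,-0.4],[0,0,0,0,0,0,-0.4],[0,0,-0.015,0,0,0,-0.4],[0,0,-0.04,0,0,0,-0.4],[0,0,-0.08,0,0,0,-0.4],[0,0,-0.12,0,0,0,-0.4],[0,0,-0.16,0,0,0,-0.4],[0,0,-0.18,0,0,0,-0.4]]'
python3 - <<'E'
from h import *
# rods: middle z=.074
c=load('top')
c0=dict(c)
P1=lambda x,y,z: at(c,100+(x+.5)/5-.5,150+(y+.5)/4.2857-.5,z)
h=.09*np.sin(np.radians(35))
for a,b in [((226,355),(163,132)),((318,343),(260,122)),((409,332),(353,108))]:
    lo=P1(*a,.074-h);hi=P1(*b,.074+h); d=hi-lo; print('rod',((lo+hi)/2).round(4),np.degrees(np.arctan2(d[1],d[0])).round(1))
# go to radial side position left for viewing
print(*relt([.35,.12,.25],down(np.radians(90))))
E
```

```text
time_s: 30.0
ee_pos: [0.5355, -0.026, 0.164]
eef_rot: [-3.14, 0.001, 1.457]
force: [0.8, -0.3, 0.1]
grip_width: 0.0281
rod [0.5368 0.3856 0.074 ] 5.5
rod [0.542  0.3269 0.074 ] 5.3
rod [0.5483 0.27   0.074 ] 5.7
[ 0.1239 -0.201  -0.0538] [-0.0012  0.0009 -0.0725]
```

```bash
python3 -m jog '[[0.124,-0.2,-0.054,0,0,-0.0725,-0.36],[0.124,-0.2,-0.054,0,0,-0.0725,-0.36],[0.124,-0.2,-0.054,0,0,-0.0725,-0.36],[0.124,-0.2,-0.054,0,0,-0.0725,-0.36],[0.124,-0.2,-0.054,0,0,-0.0725,-0.36],[0.124,-0.2,-0.054,0,0,-0.0725,-0.36],[0.124,-0.2,-0.054,0,0,-0.0725,-0.36]]'
python3 - <<'E'
from h import *
c=snap('top','pics/t12.png'); im=cv2.imread('pics/t12.png')
cv2.imwrite('pics/t12c.png',cv2.resize(im[150:270,215:345],None,fx=6,fy=5,interpolation=cv2.INTER_CUBIC))
cv2.imwrite('pics/t12d.png',cv2.resize(im[150:290,100:260],None,fx=5,fy=4.2857,interpolation=cv2.INTER_CUBIC))
E
```

```text
time_s: 30.7
ee_pos: [0.351, 0.1203, 0.2186]
eef_rot: [-3.141, 0.001, 1.572]
force: [-0.9, 0.2, -0.4]
grip_width: 0.03
```

View pics/t12c.png

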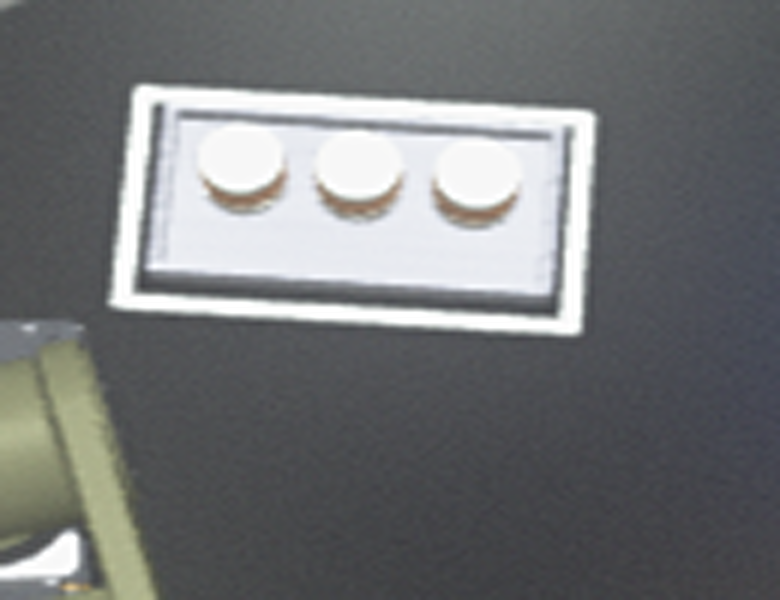

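View pics/t12d.png

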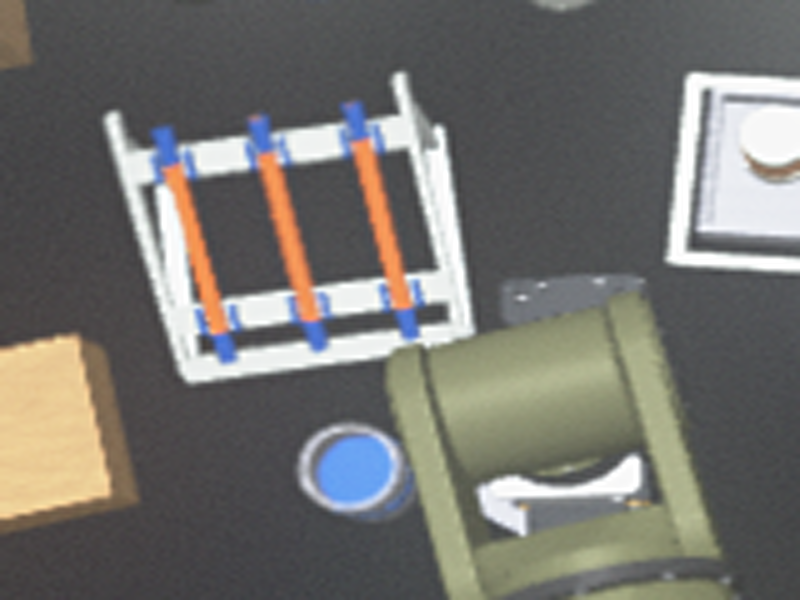

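Run:
```python
from h import *
c=load('top')
P=lambda x,y,z: at(c,215+(x+.5)/6-.5,150+(y+.5)/5-.5,z)
for n,pts,z in (('tray',[(166,101),(570,124),(552,297),(145,271)],.03),('mark',[(135,86),(597,113),(580,335),(110,307)],0)):
    p=np.array([P(*a,z)[:2] for a in pts]); print(n,'c',p.mean(0).round(4),'len',[np.linalg.norm(p[i]-p[(i+1)%4]).round(4) for i in range(4)],
      'ang',[np.degrees(np.arctan2(*(p[(i+1)%4]-p[i])[::-1])).round(1) for i in range(4)])
```

```text
tray c [ 0.5838 -0.0318] len [np.float64(0.2133), np.float64(0.1122), np.float64(0.2119), np.float64(0.1106)] ang [np.float64(-96.8), np.float64(171.7), np.float64(82.8), np.float64(-7.6)]
mark c [ 0.5839 -0.0302] len [np.float64(0.2489), np.float64(0.1461), np.float64(0.2485), np.float64(0.1461)] ang [np.float64(-96.9), np.float64(172.9), np.float64(83.1), np.float64(-7.0)]
```

The tray is about 1.6 mm off centre and under 1° off square, and no rods have moved. Now the rods, starting with the one at (0.548, 0.270).

```bash
cat >> h.py <<'E'
def tool(yaw,p):
    yaw,p=np.radians(yaw),np.radians(p)
    f=np.array([np.cos(yaw),np.sin(yaw),0]);u=np.array([0,0,1.]);z=np.sin(p)*f-np.cos(p)*u
    y=np.array([np.sin(yaw),-np.cos(yaw),0]); return R.from_matrix(np.c_[np.cross(y,z),y,z])
def relg(g,rot,off=0.):  # grasp point target, off = retreat along tool z
    return relt(np.asarray(g)+rot.as_matrix()[:,2]*(.019-off),rot)
def rodg(mid,yaw,s):  # point s along rod from middle
    y=np.radians(yaw);e=np.radians(35); return np.array(mid)+s*np.array([np.cos(y)*np.cos(e),np.sin(y)*np.cos(e),np.sin(e)])
E
python3 - <<'E'
from h import *
g=rodg([.5483,.270,.074],5.5,.015); t=tool(5.5,-10); print(g)
print(*relg(g,t,.12)); print(*relg(g,t,0))
E
```

```text
[0.56053071 0.27117768 0.08260365]
[0.1525 0.2213 0.067 ] [ 0.0817 -0.0887  0.9366]
[0.1506 0.2007 0.1852] [ 0.0817 -0.0887  0.9366]
```

```bash
python3 -m jog '[[0.08,0.1,0,0.04,-0.045,0.47,-0.36],[0.08,0.1,0,0.04,-0.045,0.47,-0.36],[0.1525,0.2213,0.03,0.0817,-0.0887,0.9366,-0.36],[0.1525,0.2213,0.03,0.0817,-0.0887,0.9366,-0.36],[0.1525,0.2213,0.03,0.0817,-0.0887,0.9366,-0.36],[0.1525,0.2213,0.03,0.0817,-0.0887,0.9366,-0.36],[0.1525,0.2213,0.067,0.0817,-0.0887,0.9366,-0.36],[0.1525,0.2213,0.067,0.0817,-0.0887,0.9366,-0.36],[0.1525,0.2213,0.067,0.0817,-0.0887,0.9366,-0.36],[0.1525,0.2213,0.067,0.0817,-0.0887,0.9366,-0.36],[0.1525,0.2213,0.067,0.0817,-0.0887,0.9366,-0.36],[0.1525,0.2213,0.067,0.0817,-0.0887,0.9366,-0.36],[0.1525,0.2213,0.067,0.0817,-0.0887,0.9366,-0.36]]' 25
python3 - <<'E'
from h import *
s=snap('scene','pics/s13.png'); im=cv2.imread('pics/s13.png')
cv2.imwrite('pics/s13c.png',cv2.resize(im[150:310,310:430],None,fx=5,fy=3.75,interpolation=cv2.INTER_CUBIC))
g=rodg([.5483,.270,.074],5.5,.015); t=tool(5.5,-10)
print(*relg(g,t,0)); print(proj(s,g),status.get_obs()["qpos"])
E
```

```text
time_s: 32.05
ee_pos: [0.5727, 0.272, 0.1501]
eef_rot: [-3.141, 0.175, 0.099]
force: [-0.2, -0.2, -0.7]
grip_width: 0.0301
[-1.000e-04 -2.000e-04  1.198e-01] [0.0001 0.     0.0014]
[346.57160671 257.6151764 ] [0.36400579 0.62619889 1.11467768 0.04578373 1.56922282 1.8326703 ]
```

View pics/s13c.png

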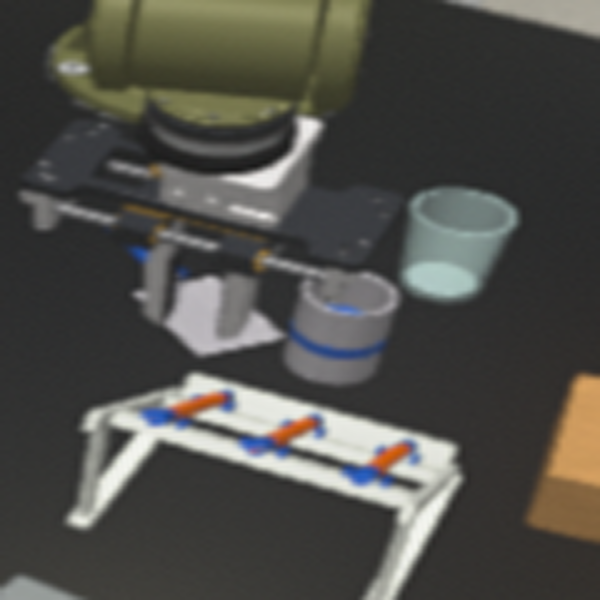

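The rod at crop (190,405) lies under the fingers, and the projected grasp point (183,403) falls on it. I'll descend and grip.

```bash
python3 -m jog '[[0,0,0.04,0,0,0,-0.36],[0,0,0.08,0,0,0,-0.36],[0,0,0.105,0,0,0,-0.36],[0,0,0.1195,0,0,0,-0.36],[0,0,0.1195,0,0,0,-0.36],[0,0,0.1195,0,0,0,-0.95],[0,0,0.1195,0,0,0,-0.95],[0,0,0.1195,0,0,0,-0.95],[0,0,0.1195,0,0,0,-0.95],[0,0,0.1195,0,0,0,-0.95]]' 25
python3 - <<'E'
from h import *
o=status.get_obs(); p=o["ee_pos"]
print(*rel(np.array(p)+[0,0,.14],tool(5.5,-10)))
E
```

```text
time_s: 33.1
ee_pos: [0.5524, 0.2701, 0.0333]
eef_rot: [-3.141, 0.173, 0.098]
force: [0.3, 0.7, 3.6]
grip_width: 0.0114
[-2.410e-02 -1.000e-04 -1.379e-01] [-0.     -0.0008  0.0014]
```

```bash
cat >> h.py <<'E'
CUP=np.array([.3715,.2884,0])
def cupg(yaw,elev,zb,s=.015,back=.008,lat=0.):
    """grasp point so that rod's lower end is at height zb in cup"""
    y=np.radians(yaw);e=np.radians(elev);f=np.array([np.cos(y),np.sin(y),0]);l=np.array([-np.sin(y),np.cos(y),0])
    return CUP-back*f+lat*l+[0,0,zb]+(.09+s)*(np.cos(e)*f+np.array([0,0,np.sin(e)]))
E
python3 -m jog '[[-0.003,0,-0.02,0,0,0,-0.95],[-0.009,0,-0.05,0,0,0,-0.95],[-0.017,0,-0.095,0,0,0,-0.95],[-0.024,0,-0.138,0,0,0,-0.95],[-0.024,0,-0.138,0,0,0,-0.95]]'
python3 - <<'E'
from h import *
t=tool(38,33)
for z in (.12,.02): print(*relg(cupg(38,78,z),t))
s=snap('scene','pics/s14.png'); im=cv2.imread('pics/s14.png')
cv2.imwrite('pics/s14c.png',cv2.resize(im[130:310,310:450],None,fx=5,fy=3.3,interpolation=cv2.INTER_CUBIC))
E
```

```text
time_s: 33.6
ee_pos: [0.5546, 0.2708, 0.1798]
eef_rot: [-3.139, 0.164, 0.099]
force: [1.1, -0.1, 0.0]
grip_width: 0.0112
[-0.1434 -0.0577  0.0237] [ 0.0734  0.4576 -0.3604]
[-0.1271 -0.0574  0.1224] [ 0.0734  0.4576 -0.3604]
```

View pics/s14c.png

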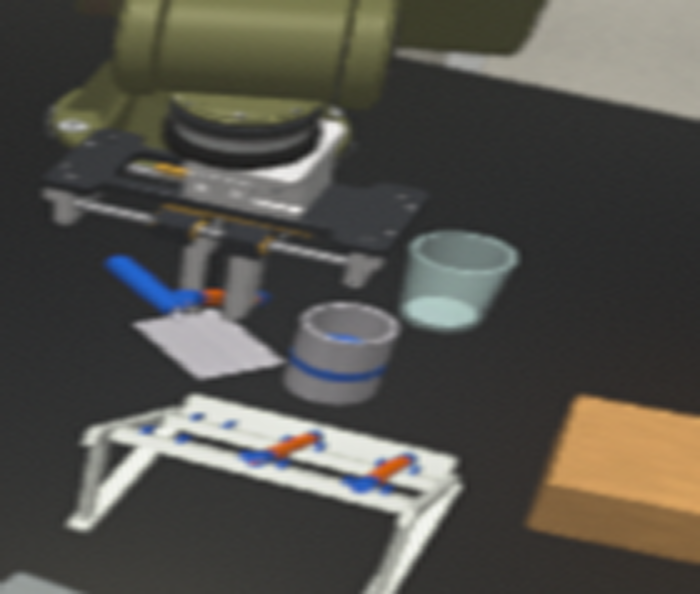

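```bash
python3 -m jog '[[-0.02,-0.008,0.003,0.0105,0.065,-0.051,-0.95],[-0.04,-0.016,0.006,0.021,0.13,-0.103,-0.95],[-0.061,-0.025,0.01,0.031,0.196,-0.154,-0.95],[-0.082,-0.033,0.013,0.042,0.261,-0.206,-0.95],[-0.102,-0.041,0.017,0.052,0.327,-0.257,-0.95],[-0.123,-0.049,0.02,0.063,0.392,-0.309,-0.95],[-0.1434,-0.0577,0.0237,0.0734,0.4576,-0.3604,-0.95],[-0.1434,-0.0577,0.0237,0.0734,0.4576,-0.3604,-0.95],[-0.1434,-0.0577,0.0237,0.0734,0.4576,-0.3604,-0.95],[-0.1434,-0.0577,0.0237,0.0734,0.4576,-0.3604,-0.95]]'
python3 - <<'E'
from h import *
t=tool(38,33)
for z in (.12,.02): print(*relg(cupg(38,78,z),t))
for n in('scene','top'):
    s=snap(n,f'pics/{n}15.png')
    b=CUP+cupg(38,78,.12)*0; print(n,'bottom',proj(s,CUP-.008*np.array([.788,.616,0])+[0,0,.12]).round(1),'top rim c',proj(s,CUP+[0,0,.08]).round(1))
a=cv2.imread('pics/scene15.png')[130:290,310:450]; b=cv2.imread('pics/top15.png')[180:310,110:230]
cv2.imwrite('pics/15c.png',np.hstack([cv2.resize(x,(400,480),interpolation=cv2.INTER_CUBIC) for x in(a,b)]))
E
```

```text
time_s: 34.65
ee_pos: [0.404, 0.3137, 0.1769]
eef_rot: [-3.14, -0.571, 0.661]
force: [1.0, 0.1, 0.1]
grip_width: 0.0111
[ 0.002  -0.0001 -0.0023] [-0.0005  0.0033 -0.0011]
[-0.052   0.0001  0.0819] [-0.0005  0.0033 -0.0011]
scene bottom [380.5 215. ] top rim c [379.  226.3]
top bottom [169.  259.8] top rim c [170.  259.3]
```

View pics/15c.png

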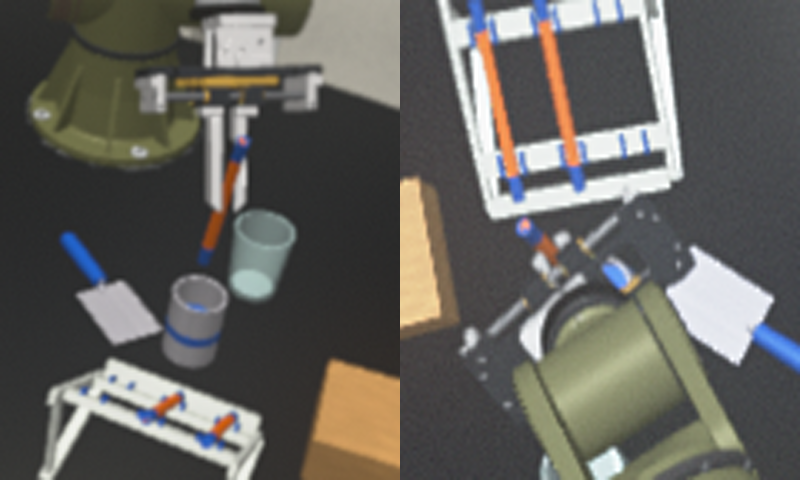

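Run:
```python
from h import *
s=load('scene');c=load('top')
g=cupg(38,78,.12); e=np.radians(78); d=np.array([np.cos(e)*.788,np.cos(e)*.616,np.sin(e)])
print(proj(s,g-.105*d),proj(s,g+.075*d),proj(c,g+.075*d))
def tri(a,b):
    A=[];y=[]
    for o,dd in(ray(s,*a),ray(c,*b)):
        dd=dd/np.linalg.norm(dd); P=np.eye(3)-np.outer(dd,dd); A.append(P); y.append(P@o)
    A=np.vstack(A);y=np.hstack(y); x=np.linalg.lstsq(A,y,rcond=None)[0]; return x,np.linalg.norm(A@x-y)
print(tri((310+243/2.857,130+143/3),(110+(525-400)*.3,180+228*130/480)), g+.075*d)
```

```text
[380.50539539 214.96298012] [394.47663977 174.46197254] [146.46496771 241.04055276]
(array([0.39381202, 0.30807549, 0.28546989]), np.float64(0.0025135724666341536)) [0.39468634 0.30652057 0.29606657]
```

The rod's pose matches the plan at scene (382,217)/(395,178), about 8 mm lower than planned. I'll lower it into the cup and release.

```bash
python3 -m jog '[[-0.01,0,0.016,0,0.003,0,-0.95],[-0.02,0,0.032,0,0.003,0,-0.95],[-0.031,0,0.048,0,0.003,0,-0.95],[-0.041,0,0.064,0,0.003,0,-0.95],[-0.0466,0,0.0735,0,0.003,0,-0.95],[-0.0466,0,0.0735,0,0.003,0,-0.95]]'
python3 - <<'E'
from h import *
for n in('scene','top'): snap(n,f'pics/{n}16.png')
a=cv2.imread('pics/scene16.png')[130:290,310:450]; b=cv2.imread('pics/top16.png')[180:310,110:230]
cv2.imwrite('pics/16c.png',np.hstack([cv2.resize(x,(400,480),interpolation=cv2.INTER_CUBIC) for x in(a,b)]))
E
```

```text
time_s: 35.35
ee_pos: [0.4043, 0.3137, 0.0881]
eef_rot: [-3.139, -0.572, 0.66]
force: [-1.0, 0.0, -0.5]
grip_width: 0.0115
```

View pics/16c.png

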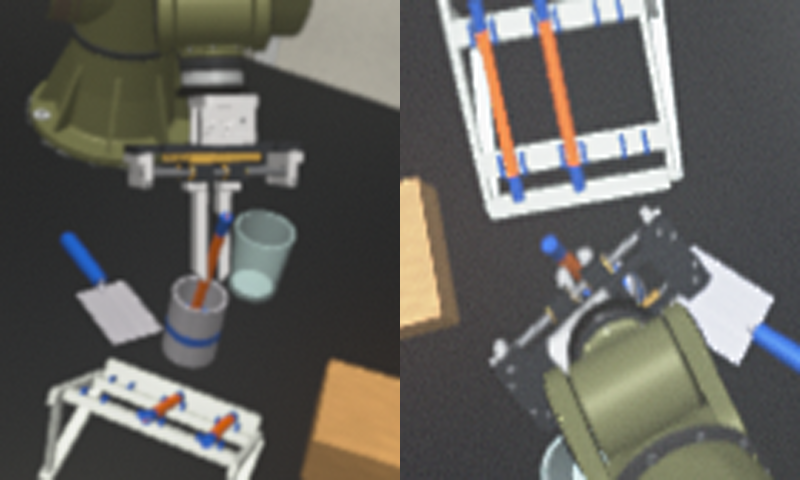

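The rod is inside the cup, at scene crop (205,290). I'll release and back out along the tool.

```bash
python3 -m jog '[[0,0,0,0,0,0,-0.7],[0,0,0,0,0,0,-0.5],[0,0,0,0,0,0,-0.36],[0,0,0,0,0,0,-0.36],[0,0,-0.02,0,0,0,-0.36],[0,0,-0.05,0,0,0,-0.36],[0,0,-0.09,0,0,0,-0.36],[0,0,-0.13,0,0,0,-0.36],[0,0,-0.13,0,0,0,-0.36]]'
python3 - <<'E'
from h import *
for n in('scene','top'): snap(n,f'pics/{n}17.png')
a=cv2.imread('pics/scene17.png')[130:290,310:450]; b=cv2.imread('pics/top17.png')[180:310,110:230]
cv2.imwrite('pics/17c.png',np.hstack([cv2.resize(x,(400,480),interpolation=cv2.INTER_CUBIC) for x in(a,b)]))
g=rodg([.542,.3269,.074],5.5,.01); t=tool(5.5,-10)
print(*relg(g,t,.12))
E
```

```text
time_s: 36.35
ee_pos: [0.3495, 0.2706, 0.2041]
eef_rot: [-3.141, -0.584, 0.661]
force: [0.2, -0.1, 1.2]
grip_width: 0.03
[0.1422 0.0849 0.1546] [-0.0746 -0.4654  0.3609]
```

View pics/17c.png

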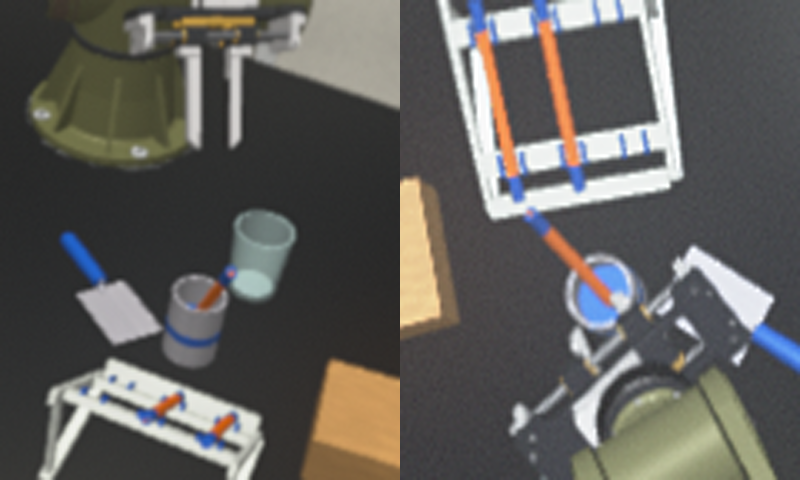

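Rod 1 stands leaning in the cup (top crop (600,290)). Now the middle rod.

Run:
```python
from h import *
g=rodg([.542,.3269,.074],5.5,.01); t=tool(5.5,-10)
print(*relg([.40,.27,.33],tool(20,10))); print(*relg(g,t,.2)); print(*relg(g,t,.12))
```

```text
[ 0.0839  0.0342 -0.0409] [-0.0743 -0.2542  0.1861]
[0.195  0.0922 0.095 ] [-0.0746 -0.4654  0.3609]
[0.1422 0.0849 0.1546] [-0.0746 -0.4654  0.3609]
```

```bash
python3 -m jog '[[0.042,0.017,-0.02,-0.037,-0.127,0.093,-0.36],[0.084,0.034,-0.041,-0.074,-0.254,0.186,-0.36],[0.084,0.034,-0.041,-0.074,-0.254,0.186,-0.36],[0.084,0.034,-0.041,-0.074,-0.254,0.186,-0.36],[0.195,0.092,0.095,-0.0746,-0.4654,0.3609,-0.36],[0.195,0.092,0.095,-0.0746,-0.4654,0.3609,-0.36],[0.195,0.092,0.095,-0.0746,-0.4654,0.3609,-0.36],[0.195,0.092,0.095,-0.0746,-0.4654,0.3609,-0.36],[0.195,0.092,0.095,-0.0746,-0.4654,0.3609,-0.36],[0.1422,0.0849,0.1546,-0.0746,-0.4654,0.3609,-0.36],[0.1422,0.0849,0.1546,-0.0746,-0.4654,0.3609,-0.36],[0.1422,0.0849,0.1546,-0.0746,-0.4654,0.3609,-0.36],[0.1422,0.0849,0.1546,-0.0746,-0.4654,0.3609,-0.36]]'
python3 - <<'E'
from h import *
s=snap('scene','pics/s18.png'); im=cv2.imread('pics/s18.png')
cv2.imwrite('pics/s18c.png',cv2.resize(im[150:310,310:430],None,fx=5,fy=3.75,interpolation=cv2.INTER_CUBIC))
g=rodg([.542,.3269,.074],5.5,.01); t=tool(5.5,-10)
print(*relg(g,t,0)); print((proj(s,g)-[310,150])*[5,3.75])
E
```

```text
time_s: 37.75
ee_pos: [0.5623, 0.329, 0.1472]
eef_rot: [3.141, 0.176, 0.096]
force: [0.5, -0.8, 1.0]
grip_width: 0.0301
[-0.0007  0.0003  0.1211] [-0.0002 -0.0007  0.0001]
[278.79709009 429.40313718]
```

View pics/s18c.png

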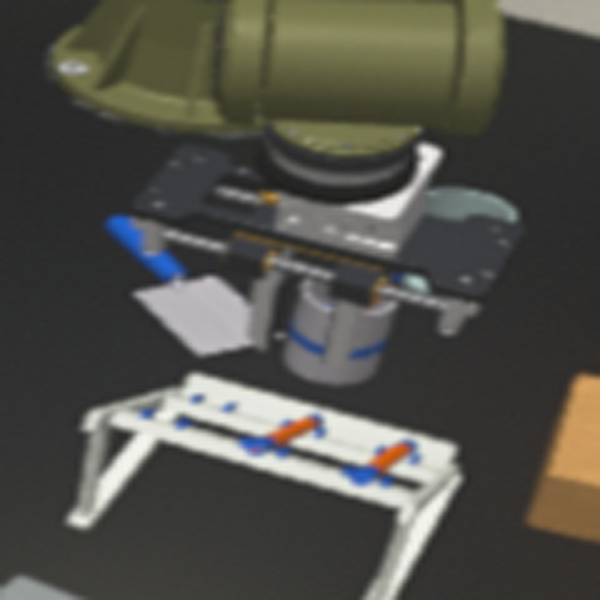

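```bash
python3 -m jog '[[0,0,0.04,0,0,0,-0.36],[0,0,0.08,0,0,0,-0.36],[0,0,0.105,0,0,0,-0.36],[0,0,0.121,0,0,0,-0.36],[0,0,0.121,0,0,0,-0.36],[0,0,0.121,0,0,0,-0.95],[0,0,0.121,0,0,0,-0.95],[0,0,0.121,0,0,0,-0.95],[0,0,0.121,0,0,0,-0.95],[0,0,0.121,0,0,0,-0.95]]' 25
python3 -m jog '[[-0.003,0,-0.02,0,0,0,-0.95],[-0.009,0,-0.05,0,0,0,-0.95],[-0.017,0,-0.095,0,0,0,-0.95],[-0.03,0,-0.168,0,0,0,-0.95],[-0.03,0,-0.168,0,0,0,-0.95],[-0.03,0,-0.168,0,0,0,-0.95]]'
python3 - <<'E'
from h import *
c=snap('top','pics/t19.png'); im=cv2.imread('pics/t19.png')
cv2.imwrite('pics/t19c.png',cv2.resize(im[220:290,130:210],None,fx=8,fy=8,interpolation=cv2.INTER_CUBIC))
t=tool(38,33)
E
```

```text
time_s: 38.8
ee_pos: [0.543, 0.3276, 0.0311]
eef_rot: [-3.14, 0.171, 0.096]
force: [1.1, 0.4, 7.5]
grip_width: 0.0113
time_s: 39.4
ee_pos: [0.5432, 0.3278, 0.2064]
eef_rot: [-3.138, 0.164, 0.097]
force: [0.6, 0.4, -0.3]
grip_width: 0.011
```

View pics/t19c.png

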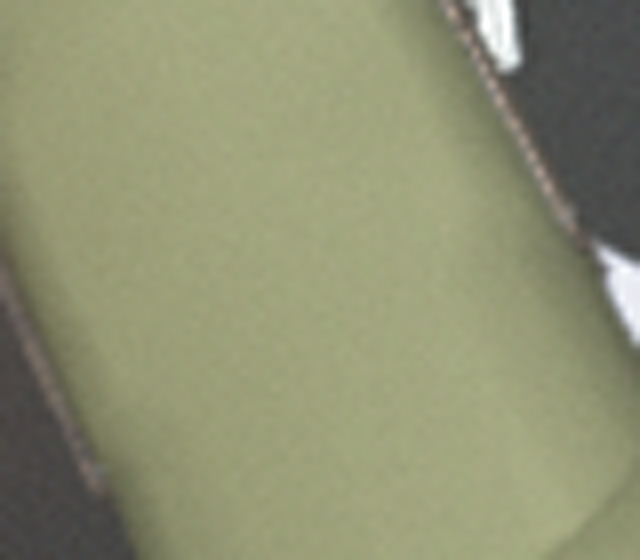

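Run:
```python
from h import *
t=tool(38,35)
for z in (.19,.04): print(*relg(cupg(38,80,z,s=.01,back=.005,lat=-.015),t))
```

```text
[-0.1362  0.0127 -0.0209] [ 0.0798  0.4815 -0.3614]
[-0.1112  0.0131  0.127 ] [ 0.0798  0.4815 -0.3614]
```

```bash
python3 -m jog '[[-0.019,0.002,-0.003,0.011,0.069,-0.052,-0.95],[-0.039,0.004,-0.006,0.023,0.138,-0.103,-0.95],[-0.058,0.005,-0.009,0.034,0.206,-0.155,-0.95],[-0.078,0.007,-0.012,0.046,0.275,-0.207,-0.95],[-0.097,0.009,-0.015,0.057,0.344,-0.258,-0.95],[-0.117,0.011,-0.018,0.068,0.413,-0.31,-0.95],[-0.1362,0.0127,-0.0209,0.08,0.4815,-0.3614,-0.95],[-0.1362,0.0127,-0.0209,0.08,0.4815,-0.3614,-0.95],[-0.1362,0.0127,-0.0209,0.08,0.4815,-0.3614,-0.95],[-0.1362,0.0127,-0.0209,0.08,0.4815,-0.3614,-0.95]]'
python3 - <<'E'
from h import *
t=tool(38,35)
for z in (.19,.09,.04): print(*relg(cupg(38,80,z,s=.01,back=.005,lat=-.015),t))
for n in('scene','top'):
    s=snap(n,f'pics/{n}20.png')
    g=cupg(38,80,.19,s=.01,back=.005,lat=-.015);e=np.radians(80); d=np.array([np.cos(e)*.788,np.cos(e)*.616,np.sin(e)])
    print(proj(s,g-.1*d).round(1),proj(s,g+.08*d).round(1))
a=cv2.imread('pics/scene20.png')[130:290,310:450]; b=cv2.imread('pics/top20.png')[180:310,110:230]
cv2.imwrite('pics/20c.png',np.hstack([cv2.resize(x,(400,480),interpolation=cv2.INTER_CUBIC) for x in(a,b)]))
E
```

```text
time_s: 40.45
ee_pos: [0.4141, 0.3024, 0.2463]
eef_rot: [-3.141, -0.609, 0.662]
force: [0.2, -0.0, -0.1]
grip_width: 0.0112
[-0.0002 -0.0002 -0.0006] [-0.0001  0.0009 -0.0007]
[-0.0574 -0.0001  0.0814] [-0.0001  0.0009 -0.0007]
[-8.610e-02 -1.000e-04  1.224e-01] [-0.0001  0.0009 -0.0007]
[379.8 197.7] [393.7 151.7]
[167.4 252.6] [145.  233.8]
```

View pics/20c.png

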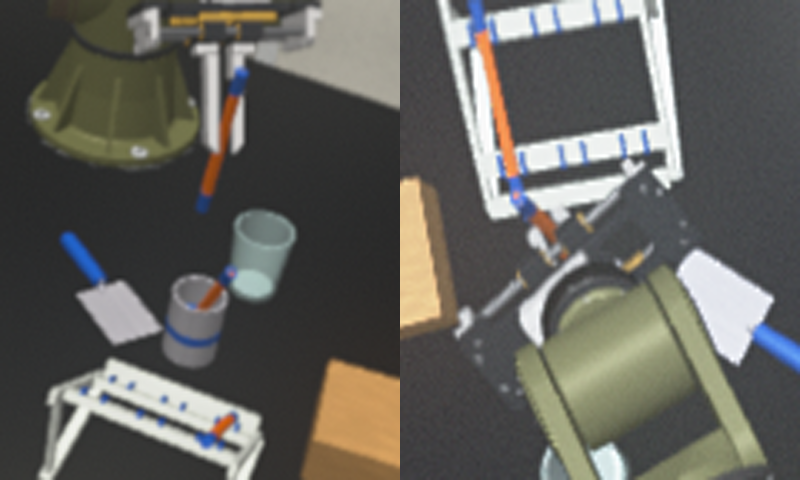

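The second rod's lower end is at scene (381,198), as predicted. I'll lower it beside the first.

```bash
python3 -m jog '[[-0.0144,0,0.0205,0,0,0,-0.95],[-0.0287,0,0.041,0,0,0,-0.95],[-0.043,0,0.061,0,0,0,-0.95],[-0.0574,0,0.0814,0,0,0,-0.95],[-0.068,0,0.096,0,0,0,-0.95],[-0.079,0,0.112,0,0,0,-0.95],[-0.088,0,0.126,0,0,0,-0.95],[-0.09,0,0.128,0,0,0,-0.95],[-0.09,0,0.128,0,0,0,-0.95]]'
python3 - <<'E'
from h import *
for n in('scene','top'): snap(n,f'pics/{n}21.png')
a=cv2.imread('pics/scene21.png')[130:290,310:450]; b=cv2.imread('pics/top21.png')[180:310,110:230]
cv2.imwrite('pics/21c.png',np.hstack([cv2.resize(x,(400,480),interpolation=cv2.INTER_CUBIC) for x in(a,b)]))
E
```

```text
time_s: 41.45
ee_pos: [0.4137, 0.3022, 0.0892]
eef_rot: [-3.14, -0.608, 0.662]
force: [-1.5, 0.5, -0.8]
grip_width: 0.0112
```

View pics/21c.png

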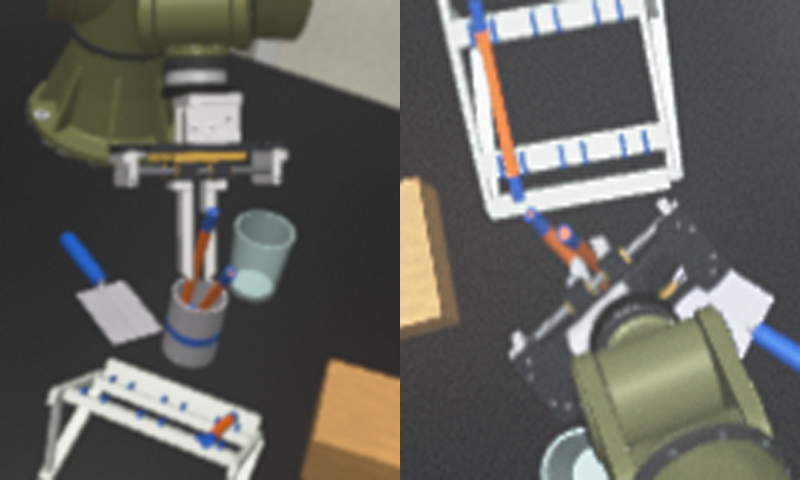

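Rod 2 is in the cup and there is no contact force. Releasing.

```bash
python3 -m jog '[[0,0,0,0,0,0,-0.7],[0,0,0,0,0,0,-0.55],[0,0,0,0,0,0,-0.55],[0,0,0,0,0,0,-0.55],[0,0,-0.02,0,0,0,-0.55],[0,0,-0.05,0,0,0,-0.5],[0,0,-0.09,0,0,0,-0.36],[0,0,-0.13,0,0,0,-0.36],[0,0,-0.13,0,0,0,-0.36]]'
python3 - <<'E'
from h import *
for n in('scene','top'): snap(n,f'pics/{n}22.png')
a=cv2.imread('pics/scene22.png')[130:290,310:450]; b=cv2.imread('pics/top22.png')[180:310,110:230]
cv2.imwrite('pics/22c.png',np.hstack([cv2.resize(x,(400,480),interpolation=cv2.INTER_CUBIC) for x in(a,b)]))
g=rodg([.5368,.3856,.074],5.5,.01); t=tool(5.5,-10)
print(*relg([.40,.29,.34],tool(20,10))); print(*relg(g,t,.2)); print(*relg(g,t,.12))
E
```

```text
time_s: 42.45
ee_pos: [0.3557, 0.2565, 0.202]
eef_rot: [3.14, -0.618, 0.663]
force: [-0.0, 0.2, -0.5]
grip_width: 0.0301
[ 0.1052  0.0037 -0.0387] [-0.0772 -0.2763  0.1857]
[0.2219 0.028  0.1206] [-0.0804 -0.4871  0.361 ]
[0.167  0.0206 0.1783] [-0.0804 -0.4871  0.361 ]
```

View pics/22c.png

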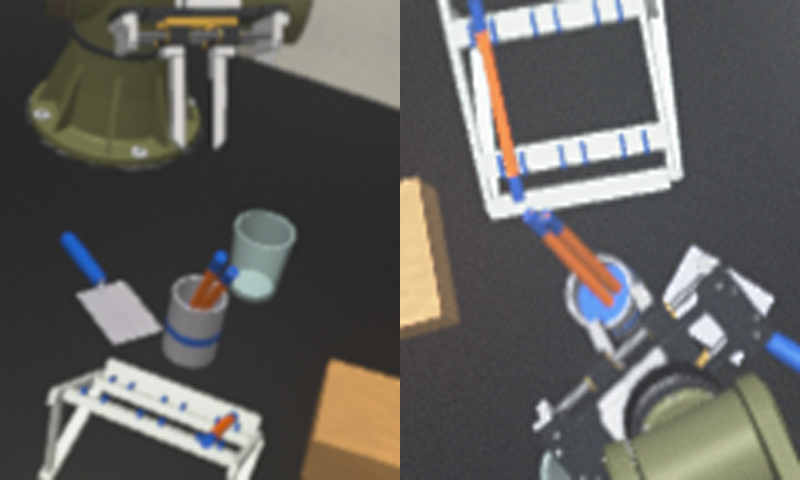

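Rods 1 and 2 lean together in the cup (scene crop (210,285)). Now the last rod.

```bash
python3 -m jog '[[0.053,0.002,-0.02,-0.039,-0.138,0.093,-0.36],[0.105,0.004,-0.039,-0.077,-0.276,0.186,-0.36],[0.105,0.004,-0.039,-0.077,-0.276,0.186,-0.36],[0.105,0.004,-0.039,-0.077,-0.276,0.186,-0.36],[0.222,0.028,0.1206,-0.08,-0.487,0.361,-0.36],[0.222,0.028,0.1206,-0.08,-0.487,0.361,-0.36],[0.222,0.028,0.1206,-0.08,-0.487,0.361,-0.36],[0.222,0.028,0.1206,-0.08,-0.487,0.361,-0.36],[0.222,0.028,0.1206,-0.08,-0.487,0.361,-0.36],[0.222,0.028,0.1206,-0.08,-0.487,0.361,-0.36],[0.167,0.0206,0.1783,-0.08,-0.487,0.361,-0.36],[0.167,0.0206,0.1783,-0.08,-0.487,0.361,-0.36],[0.167,0.0206,0.1783,-0.08,-0.487,0.361,-0.36],[0.167,0.0206,0.1783,-0.08,-0.487,0.361,-0.36]]'
python3 - <<'E'
from h import *
s=snap('scene','pics/s23.png'); im=cv2.imread('pics/s23.png')
cv2.imwrite('pics/s23c.png',cv2.resize(im[150:310,310:430],None,fx=5,fy=3.75,interpolation=cv2.INTER_CUBIC))
g=rodg([.5368,.3856,.074],5.5,.01); t=tool(5.5,-10)
print(*relg(g,t,0)); print((proj(s,g)-[310,150])*[5,3.75])
E
```

```text
time_s: 43.95
ee_pos: [0.557, 0.3877, 0.1479]
eef_rot: [-3.141, 0.175, 0.097]
force: [0.1, 0.2, 1.3]
grip_width: 0.0297
[-0.0007  0.0005  0.1217] [-0.001  -0.0013  0.0004]
[378.18721972 458.70400569]
```

View pics/s23c.png

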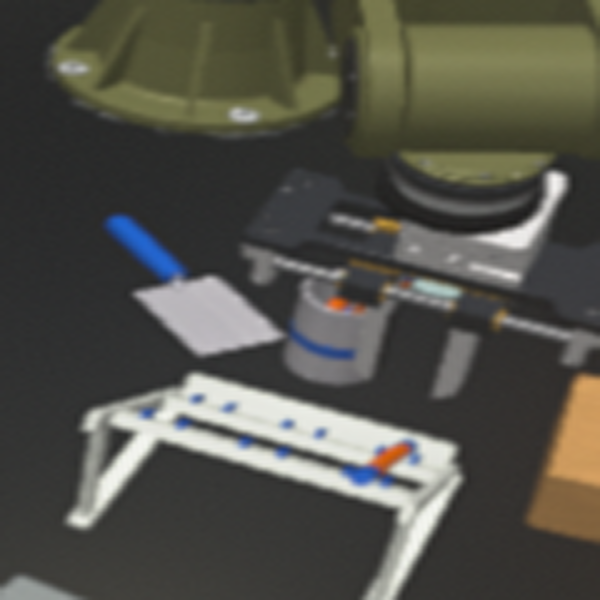

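```bash
python3 -m jog '[[0,0,0.04,0,0,0,-0.36],[0,0,0.08,0,0,0,-0.36],[0,0,0.105,0,0,0,-0.36],[0,0,0.1212,0,0,0,-0.36],[0,0,0.1212,0,0,0,-0.36],[0,0,0.1212,0,0,0,-0.95],[0,0,0.1212,0,0,0,-0.95],[0,0,0.1212,0,0,0,-0.95],[0,0,0.1212,0,0,0,-0.95],[0,0,0.1212,0,0,0,-0.95]]' 25
python3 -m jog '[[-0.003,0,-0.02,0,0,0,-0.95],[-0.009,0,-0.05,0,0,0,-0.95],[-0.017,0,-0.095,0,0,0,-0.95],[-0.03,0,-0.168,0,0,0,-0.95],[-0.03,0,-0.168,0,0,0,-0.95],[-0.03,0,-0.168,0,0,0,-0.95]]'
python3 - <<'E'
from h import *
t=tool(38,35)
for z in (.2,.045): print(*relg(cupg(38,80,z,s=.01,back=.005,lat=.013),t))
E
```

```text
time_s: 45.0
ee_pos: [0.5378, 0.3866, 0.0316]
eef_rot: [-3.139, 0.17, 0.097]
force: [1.8, 0.6, 7.2]
grip_width: 0.0112
time_s: 45.6
ee_pos: [0.5377, 0.3866, 0.2071]
eef_rot: [-3.135, 0.163, 0.097]
force: [-0.8, -0.1, -0.6]
grip_width: 0.011
[-0.153   0.0482 -0.0254] [ 0.0783  0.4781 -0.3614]
[-0.1278  0.0491  0.1276] [ 0.0783  0.4781 -0.3614]
```

```bash
python3 -m jog '[[-0.022,0.007,-0.014,0.011,0.068,-0.052,-0.95],[-0.044,0.014,-0.018,0.022,0.137,-0.103,-0.95],[-0.066,0.021,-0.021,0.034,0.205,-0.155,-0.95],[-0.087,0.028,-0.025,0.045,0.273,-0.207,-0.95],[-0.109,0.034,-0.025,0.056,0.341,-0.258,-0.95],[-0.131,0.041,-0.025,0.067,0.41,-0.31,-0.95],[-0.153,0.0482,-0.0254,0.078,0.478,-0.3614,-0.95],[-0.153,0.0482,-0.0254,0.078,0.478,-0.3614,-0.95],[-0.153,0.0482,-0.0254,0.078,0.478,-0.3614,-0.95],[-0.153,0.0482,-0.0254,0.078,0.478,-0.3614,-0.95]]'
python3 - <<'E'
from h import *
t=tool(38,35)
for z in (.2,.1,.045): print(*relg(cupg(38,80,z,s=.01,back=.005,lat=.013),t))
for n in('scene','top'):
    s=snap(n,f'pics/{n}24.png')
    g=cupg(38,80,.2,s=.01,back=.005,lat=.013);e=np.radians(80); d=np.array([np.cos(e)*.788,np.cos(e)*.616,np.sin(e)])
    print(proj(s,g-.1*d).round(1),proj(s,g+.08*d).round(1))
a=cv2.imread('pics/scene24.png')[130:290,310:450]; b=cv2.imread('pics/top24.png')[180:310,110:230]
cv2.imwrite('pics/24c.png',np.hstack([cv2.resize(x,(400,480),interpolation=cv2.INTER_CUBIC) for x in(a,b)]))
E
```

```text
time_s: 46.6
ee_pos: [0.3969, 0.3246, 0.2569]
eef_rot: [3.141, -0.61, 0.663]
force: [0.5, 0.2, -0.7]
grip_width: 0.0115
[-0.0007 -0.0001 -0.0002] [ 0.0004  0.0005 -0.0004]
[-0.0579 -0.0002  0.0817] [ 0.0004  0.0005 -0.0004]
[-0.0895 -0.0002  0.1268] [ 0.0004  0.0005 -0.0004]
[389.5 194.9] [404.6 148.4]
[158.8 258.7] [135.1 240.5]
```

View pics/24c.png

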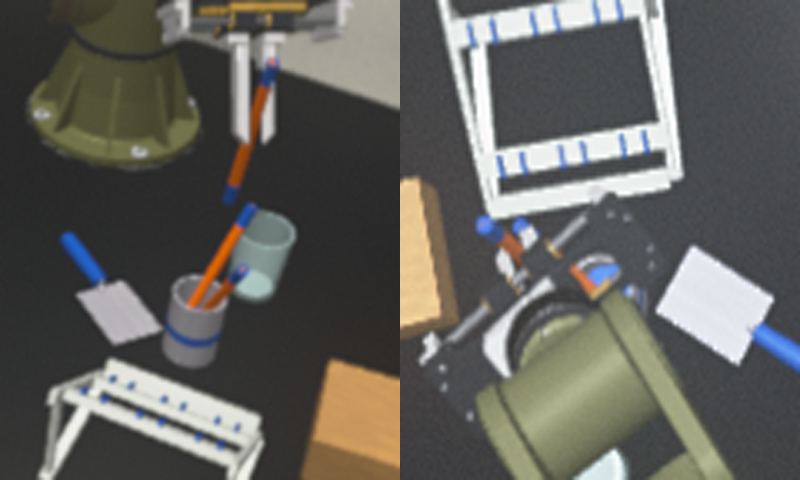

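One rod in the cup has shifted; it now reaches up to scene crop (250,210). I'll look closer before inserting.

Run:
```python
from h import *
a=cv2.imread('pics/scene24.png')[185:260,355:415]; b=cv2.imread('pics/top24.png')[215:290,130:210]
cv2.imwrite('pics/24d.png',np.hstack([cv2.resize(x,(400,500),interpolation=cv2.INTER_CUBIC) for x in(a,b)]))
```

```text
(no output)
```

View pics/24d.png

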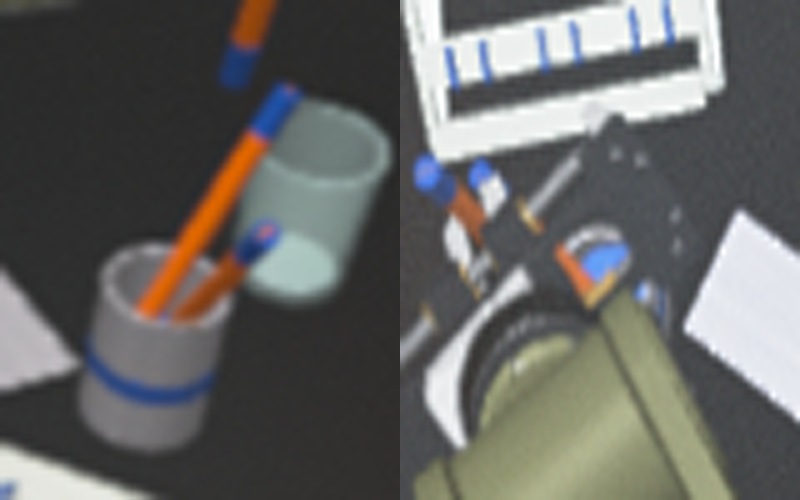

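Run:
```python
from h import *
s=load('scene');c=load('top')
for z in (.13,.15,.16,.17,.18): 
    q=at(s,398,199,z); print(z,q.round(3),np.degrees(np.arctan2(*(q-CUP)[1::-1])).round(),np.linalg.norm((q-CUP)[:2]).round(3),proj(c,q).round(1))
print('rod1 top?',[ at(s,355+267/6.667,185+228/6.667,z).round(3) for z in(.15,.165)], at(c,130+85/5,215+175/6.667,.16).round(3))
```

```text
0.13 [0.266 0.299 0.13 ] 174.0 0.106 [163.2 294.3]
0.15 [0.294 0.307 0.15 ] 167.0 0.08 [159.1 284. ]
0.16 [0.308 0.31  0.16 ] 161.0 0.067 [157.  278.8]
0.17 [0.322 0.314 0.17 ] 153.0 0.056 [154.9 273.6]
0.18 [0.336 0.317 0.18 ] 141.0 0.046 [152.8 268.3]
rod1 top? [array([0.396, 0.338, 0.15 ]), array([0.415, 0.343, 0.165])] [0.416 0.338 0.16 ]
```

Rod 2 was knocked and now leans back-left, with its top near (0.315, 0.312, 0.165). I'll insert rod 3 nearly vertical on the free right side of the cup.

Run:
```python
from h import *
t=tool(38,39)
for z in (.2,.09,.045): print(*relg(cupg(38,84,z,s=.01,back=.008,lat=-.014),t))
```

```text
[-0.0045  0.0269 -0.0072] [ 0.0003  0.0454 -0.0002]
[-0.0675  0.0269  0.083 ] [ 0.0003  0.0454 -0.0002]
[-0.0932  0.0268  0.1199] [ 0.0003  0.0454 -0.0002]
```

```bash
python3 -m jog '[[-0.0045,0.027,-0.007,0,0.0454,0,-0.95],[-0.0045,0.027,-0.007,0,0.0454,0,-0.95],[-0.0045,0.027,-0.007,0,0.0454,0,-0.95],[-0.0045,0.027,-0.007,0,0.0454,0,-0.95],[-0.025,0.027,0.022,0,0.0454,0,-0.95],[-0.046,0.027,0.052,0,0.0454,0,-0.95],[-0.0617,0.027,0.0748,0,0.0454,0,-0.95],[-0.0617,0.027,0.0748,0,0.0454,0,-0.95]]'
python3 - <<'E'
from h import *
t=tool(38,39)
for n in('scene','top'):
    s=snap(n,f'pics/{n}25.png')
for z in (.08,.045): print(*relg(cupg(38,84,z,s=.01,back=.008,lat=-.014),t))
a=cv2.imread('pics/scene25.png')[150:270,350:430]; b=cv2.imread('pics/top25.png')[215:290,130:210]
cv2.imwrite('pics/25d.png',np.hstack([cv2.resize(x,(400,550),interpolation=cv2.INTER_CUBIC) for x in(a,b)]))
E
```

```text
time_s: 47.5
ee_pos: [0.406, 0.2985, 0.1563]
eef_rot: [-3.14, -0.674, 0.663]
force: [-0.7, -0.2, 0.6]
grip_width: 0.0115
[-0.0136  0.0003  0.0158] [-0.0001  0.0002  0.0001]
[-0.0356  0.0003  0.043 ] [-0.0001  0.0002  0.0001]
```

View pics/25d.png

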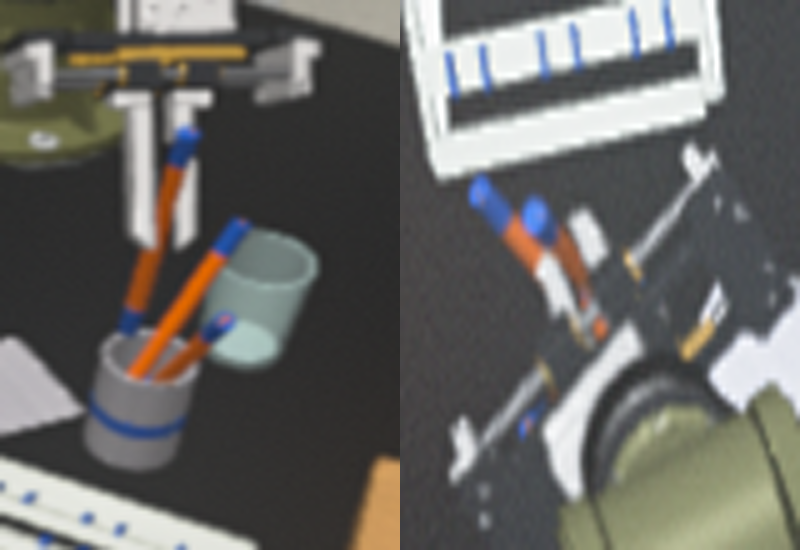

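The lower end sits over the rim opening at scene (376,222), and rod 2's top is clear of the gripper. I'll lower and watch the force.

```bash
python3 -m jog '[[-0.0136,0,0.0158,0,0,0,-0.95],[-0.02,0,0.024,0,0,0,-0.95],[-0.026,0,0.031,0,0,0,-0.95],[-0.031,0,0.037,0,0,0,-0.95],[-0.0356,0,0.043,0,0,0,-0.95],[-0.0356,0,0.043,0,0,0,-0.95]]'
python3 - <<'E'
from h import *
for n in('scene','top'):
    s=snap(n,f'pics/{n}26.png')
a=cv2.imread('pics/scene26.png')[150:270,350:430]; b=cv2.imread('pics/top26.png')[215:290,130:210]
cv2.imwrite('pics/26d.png',np.hstack([cv2.resize(x,(400,550),interpolation=cv2.INTER_CUBIC) for x in(a,b)]))
E
```

```text
time_s: 48.2
ee_pos: [0.4073, 0.299, 0.1048]
eef_rot: [-3.141, -0.68, 0.663]
force: [0.5, -0.1, -0.5]
grip_width: 0.0112
```

View pics/26d.png

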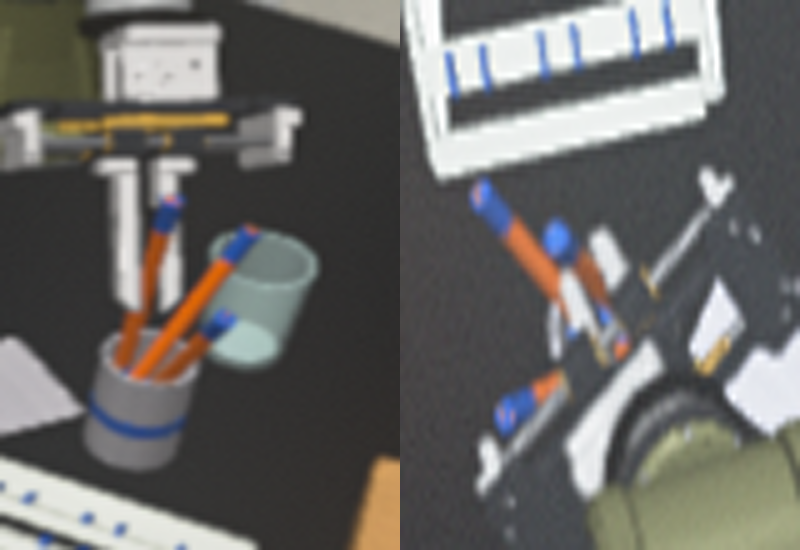

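```bash
python3 -m jog '[[0,0,0,0,0,0,-0.7],[0,0,0,0,0,0,-0.55],[0,0,0,0,0,0,-0.55],[0,0,0,0,0,0,-0.55],[0.0126,0,-0.0155,0,0,0,-0.55],[0.0315,0,-0.039,0,0,0,-0.5],[0.063,0,-0.0777,0,0,0,-0.5],[0.0945,0,-0.1165,0,0,0,-0.5],[0.1135,0,-0.14,0,0,0,-0.5],[0.1135,0,-0.14,0,0,0,-0.5]]'
python3 - <<'E'
from h import *
for n in('scene','top'):
    s=snap(n,f'pics/{n}27.png')
a=cv2.imread('pics/scene27.png')[150:270,350:430]; b=cv2.imread('pics/top27.png')[215:290,130:210]
cv2.imwrite('pics/27d.png',np.hstack([cv2.resize(x,(400,550),interpolation=cv2.INTER_CUBIC) for x in(a,b)]))
print(*rel([.36,-.3,.25],down(np.pi/2)))
E
```

```text
time_s: 49.3
ee_pos: [0.4085, 0.2997, 0.2906]
eef_rot: [3.14, -0.688, 0.664]
force: [-0.6, 0.4, -0.3]
grip_width: 0.0235
[-0.3379  0.4427 -0.2284] [ 0.1963 -0.403  -0.5544]
```

View pics/27d.png

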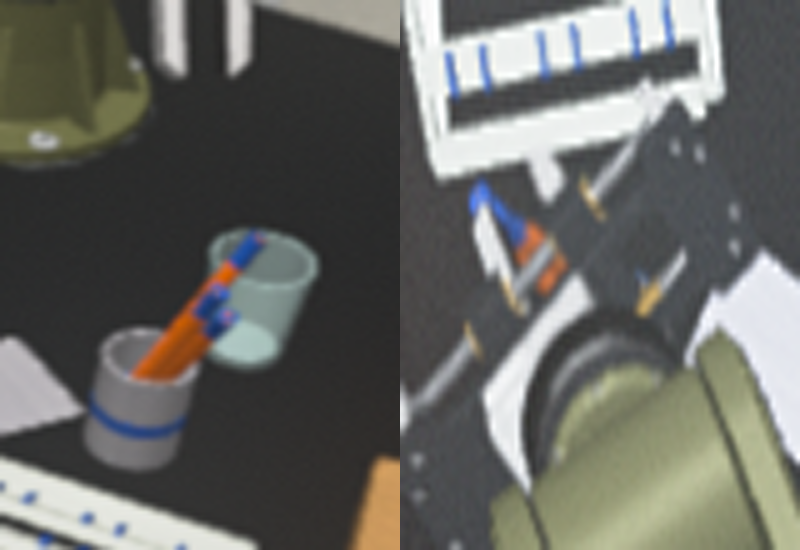

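```bash
python3 -m jog '[[-0.338,0.443,-0.228,0.196,-0.403,-0.554,-0.5],[-0.338,0.443,-0.228,0.196,-0.403,-0.554,-0.5],[-0.338,0.443,-0.228,0.196,-0.403,-0.554,-0.5],[-0.338,0.443,-0.228,0.196,-0.403,-0.554,-0.5],[-0.338,0.443,-0.228,0.196,-0.403,-0.554,-0.5],[-0.338,0.443,-0.228,0.196,-0.403,-0.554,-0.5],[-0.338,0.443,-0.228,0.196,-0.403,-0.554,-0.5],[-0.338,0.443,-0.228,0.196,-0.403,-0.554,-0.5],[-0.338,0.443,-0.228,0.196,-0.403,-0.554,-0.5],[-0.338,0.443,-0.228,0.196,-0.403,-0.554,-0.5],[-0.338,0.443,-0.228,0.196,-0.403,-0.554,-0.5],[-0.338,0.443,-0.228,0.196,-0.403,-0.554,-0.5],[-0.338,0.443,-0.228,0.196,-0.403,-0.554,-0.5],[-0.338,0.443,-0.228,0.196,-0.403,-0.554,-0.5],[-0.338,0.443,-0.228,0.196,-0.403,-0.554,-0.5],[-0.338,0.443,-0.228,0.196,-0.403,-0.554,-0.5]]'
python3 - <<'E'
from h import *
for n in('scene','top'):
    s=snap(n,f'pics/{n}28.png')
a=cv2.imread('pics/scene28.png')[170:270,345:425]; b=cv2.imread('pics/top28.png')[215:290,130:210]
cv2.imwrite('pics/28d.png',np.hstack([cv2.resize(x,(400,500),interpolation=cv2.INTER_CUBIC) for x in(a,b)]))
E
```

```text
time_s: 51.0
ee_pos: [0.3603, -0.2991, 0.249]
eef_rot: [-3.141, -0.001, 1.571]
force: [-0.4, 0.0, -0.1]
grip_width: 0.0232
```

View pics/28d.png

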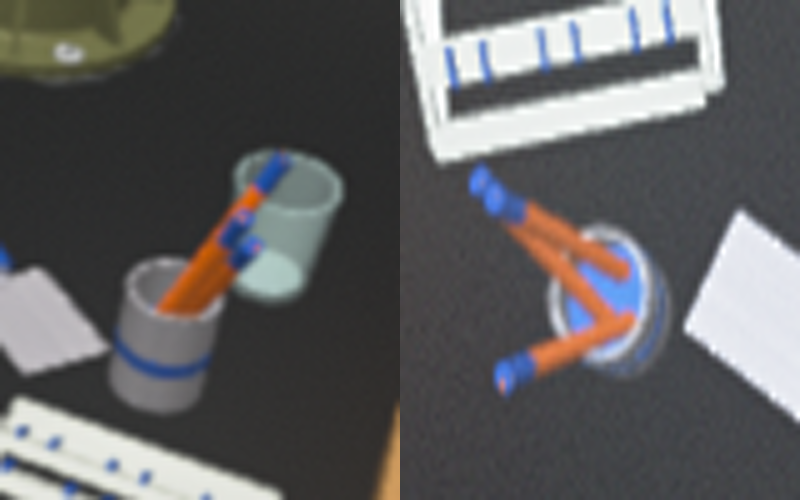

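View pics/top28.png

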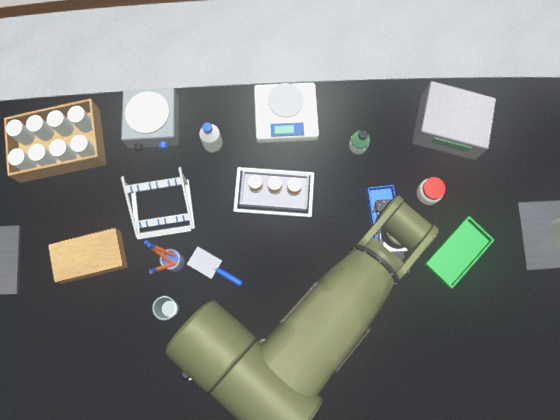

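View pics/scene28.png

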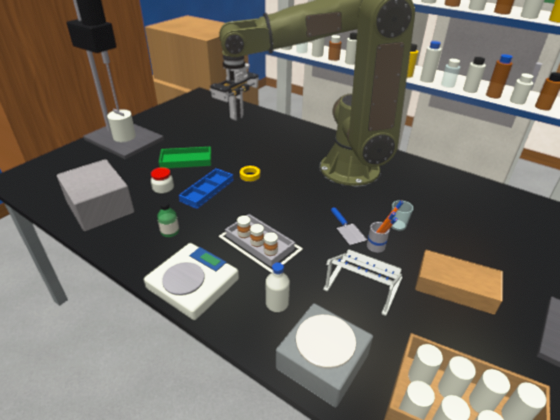

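Run:
```python
from h import *
s=load('scene');c=load('top')
def tri(a,b):
    A=[];y=[]
    for o,dd in(ray(s,*a),ray(c,*b)):
        dd=dd/np.linalg.norm(dd); P=np.eye(3)-np.outer(dd,dd); A.append(P); y.append(P@o)
    A=np.vstack(A);y=np.hstack(y); x=np.linalg.lstsq(A,y,rcond=None)[0]; return x,np.linalg.norm(A@x-y)
S=[(401,202),(393,214.4),(395.4,219.4)];T=[(151,271.6),(149.4,244.7),(146.2,242)]
for a,b in ((S[0],T[0]),(S[1],T[1]),(S[2],T[2]),(S[1],T[2]),(S[2],T[1])):
    x,e=tri(a,b); r=np.linalg.norm((x-CUP)[:2]); print(x.round(3),e.round(4),'r',r.round(3),'lean if floor',np.degrees(np.arcsin(min(1,(r+.02)/.18))).round())
P=lambda x,y,z: at(c,x,y,z)
cv2.imwrite('pics/28e.png',cv2.resize(cv2.imread('pics/top28.png')[150:230,215:345],None,fx=6,fy=6,interpolation=cv2.INTER_CUBIC))
```

```text
[0.328 0.326 0.167] 0.0008 r 0.057 lean if floor 25.0
[0.404 0.33  0.17 ] 0.0016 r 0.053 lean if floor 24.0
[0.413 0.342 0.162] 0.0028 r 0.068 lean if floor 29.0
[0.412 0.335 0.177] 0.0023 r 0.061 lean if floor 27.0
[0.405 0.337 0.155] 0.0067 r 0.059 lean if floor 26.0
```

View pics/28e.png

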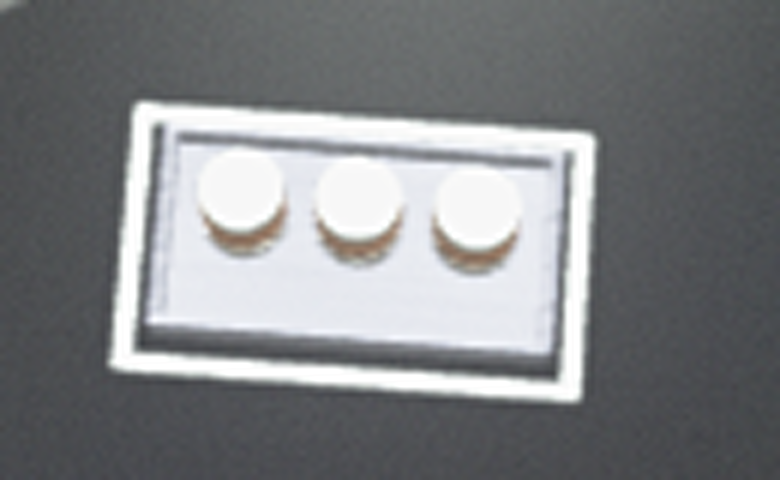

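The rods' top ends are at 0.16–0.17 m with about 24–29° of lean (limit 37°). The tray is centred and square with three upright jars, the bystanders are in place and the gripper is clear. Handing in.

Run:
```python
from h import *
print(ctrl.hand_in()); o=status.get_obs(); print(o["time_s"],o["force"])
```

```text
the job is handed in; nothing more can be done
None
the job is handed in; nothing more can be done
```

The job is handed in at about 51 s of the 210 s allowed; hand-in gives no verdict. All three amber jars went into the steel tray where it stood. I then slid the tray into the outline by a pinch on its near wall, and put all three rods in the blue-banded cup.

- **Tray:** the tray centre measured about 1.6 mm from the outline's and under 1° off square after the slide. It was not re-measured at the end, but the final picture shows it unchanged with three jars upright.
- **Rods:** their tops are at about 0.16–0.17 m, with leans of roughly 24–29° against the 37° limit. The leans assume each rod reaches the cup floor, and I did not measure their middles directly.
- **Bystanders:** all look where they were, and the gripper was clear of everything.

**Problems on the way:**
- **Tool position:** the reported tool position was about 32 mm beyond the real fingertips, so my first jar grasp closed on nothing. I confirmed the offset with a light bench touch and corrected every move after that.
- **Knocked rod:** one rod already in the cup shifted while I fetched the third. It stayed in the cup, and I placed the third rod around it.

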